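Pack out a rail in the fit-up jig and hold it tight

ROBOT

A 7-joint arm with a two-finger parallel gripper is mounted at the origin on the work surface. World frame = base frame: x ahead of the robot, y to its left, z up, the work surface at z = 0. Lengths are in m, angles in degrees, forces in N, time in s.
With the tool pointing down it reaches from about 0.35 to 0.775 m from the base axis. Payload 3.1 kg.
Tool frame: the origin (TCP) lies on the centre line of the jaws, within the pads' length; the fingertips stand 17 mm ahead of it and the grasp point (between the pads) lies 2 mm behind it; y points along the fingers, x is the direction in which the jaws open and shut, and the axes are right-handed (so a half turn about y gives the same grasp; the last joint's range is limited). The gripper opens to 85 mm and grips with 20 to 120 N. Pads are 22 mm wide; open, the fingers measure 114 mm over their backs; the gripper's body (76 mm by 85 mm) begins 54 mm behind the grasp point. The pads swing forward as they close: fully open they stand 13 mm farther back than shut.
Start: joints at [62.584, 17.813, 0.802, 86.603, -0.252, 75.585, -1.558], TCP at [0.233, -0.498, 0.248] pointing down, gripper open.
Joint ranges: [-154.91, 154.91], [-16.99, 109.72], [-72.82, 74.43], [7.12, 147.25], [-82.49, 262.49], [11.32, 116.49], [-174.64, 174.64]. Speed limits (degrees/s): [159.86, 159.86, 180, 180, 180, 180, 180].

INTERFACE

Orientations are given as a 3x3 rotation matrix whose columns are the frame's x, y, z axes.
In Python, from station import telemetry, cams, env gives the robot as it stands.
- The arm moves only by the tool send_rows, never from a script. Its argument "series" is a list of rows, each an object of numbers: "dx", "dy", "dz": the shift along the tool's x, y, z in m; "twist": the turn about the tool's y in degrees; "grip": the closure, from -1 (fully open) to 1 (shut), so that 0 is half open. In form: [{"dx": .., "dy": .., "dz": .., "twist": .., "grip": ..}, ...]. A call has 1 to 20 rows; each row shifts and turns the commanded pose from where the row before left it, along the tool's axes as they then stand; what a row does not reach is not made up. A row lasts 1/10 s, in which the tool goes at most 50 mm and 8.59 degrees, less where a joint would pass 70% of its speed; a pose out of reach is approached as far as the arm can. A call is refused whole if a number of a shift passes 0.05 or a number of a turn 8.59, either way. A call with a gripper value outside its range is refused whole. The fingers move at their own pace and stop on an object; "force" is the grip in N (left out, the last holds). Time passes only in rows, so rows that do not move let the fingers close. It gives the time, the measured TCP pose, the force and the opening at its end, in the units of the state.
- telemetry.observe(): the state, without advancing time (a new reading comes with each control period).
- cams.capture(name): name is "side" or "top"; returns a dict with "img" (400x640x3 uint8, red, green, blue), "mtx" (3x3 intrinsics, pixels), "T" (4x4, takes a point from camera to world coordinates). Camera axes: x right, y down, z forward; pixel columns grow to the right and rows downward; lengths in m; the calibration is good to about 2 mm. A picture is of the moment at which its call begins. There is no depth.
- env.hand_in(): hands the job in, once; it reports no verdict.
The state is a dict: "t": time; "qpos": joint angles; "dq": joint speeds; "joint_efforts": joint torques, N m; "ee_pos": TCP position; "eef_rot": TCP orientation; "ft_force": force on the tool from outside, world axes, zero at the start; "moment": the same for the moment, N m; "width": finger opening in m.
Only numpy, scipy, OpenCV 4.12 (cv2) and the standard library are available. Lean on these libraries where they do the work, as an engineer would, in place of code of your own. Each camera call takes 0.05 s, during which the arm holds its last target.

TASK

First swing the jig's steel keeper bar shut over the end of the loose pine rail, right up to its stop. Then stand the wooden spacer block upright in the one gap between the rail and the three stops that is wide enough for it, right down on the jig's base board and centred on that stop, and let go of it. Last, with the fingers, press the rail from the robot's side, in line with the spacer, until rail, spacer and stop are tight face to face and square, and finish while holding that push (do not back off); leave the other things on the bench where they are.

Things in the scene. Friction and masses are not known exactly. Their poses are not given: they have to be found in the camera images.
- jig: Fixed plywood jig. Origin on the bench top; +x away from the robot towards its fence, y along the fence. Base board 18 thick, x -85..95, y -170..170. Fence 25 high on the board, face towards the robot at x 66, 24 thick, y -140..80; three stops are fixed to that face. Catch of the keeper: block x -74..-50, y 104..138, top 46 over the bench, with a 7 thick end stop on its -y side, 58 high.
- rail: Loose pine rail 60 (x) by 300 (y) by 25 (z), 0.15 to 0.25 kg, flat on the base board between stops and robot, nearly parallel to the fence. Origin: centre of its underside, 18 over the bench. +x face towards the stops, -x face towards the robot. Slides with friction only, so its far end drags a little when pushed off-centre; in front of its -x face the board is clear but for the catch near the +y end.
- spacer: Loose wooden block standing upright: 18 thick (x), 40 wide (y), 75 high (z), about 40 g. Origin: centre of its underside. Starts on the bench on the -y side of the jig. In the gap it goes with its thickness across the gap and its width along the fence, and stands 50 proud of rail, stops and fence.
- stop_thin: Wooden stop on the fence, 10 thick (x), 50 wide (y), 25 high. Origin: middle of its back face (on the fence), at its underside 18 over the bench; axes as the jig's, so its working face lies 10 from the origin towards -x. Gap to the rail 23 to 30: the only one wide enough. The three stops stand 60 apart along y, in any order.
- stop_mid: Like stop_thin but 24 thick: its gap to the rail is 9 to 16, too narrow for the spacer.
- stop_thick: Like stop_thin but 28 thick: its gap to the rail is 5 to 12, too narrow for the spacer.
- keeper (a joint): Angle of the steel keeper bar, rad: 0 = shut (against its end stop, along the jig's x across the +y end of the rail), grows to 1.5 as its free end swings out to the jig's +y. Vertical hinge, stiff by friction (0.12 N m, about 1 N at the knob): stays where left. Bar 18 wide, 10 thick, underside 46 over the bench, 3 over the rail.
- keeper_hinge (a point): Point on the keeper bar's vertical hinge axis, at the bar's top face, 56 above the bench; at x +60, y +125 in the jig's frame.
- keeper_knob (a point): Middle of the upright wooden peg on the free end of the keeper bar: 18 diameter, 36 high, from 56 to 92 above the bench, 115 from the hinge axis. This point is 74 above the bench.
- dowel: Bystander: standing dowel 28 diameter, 45 high. Origin: underside centre.
- square: Bystander: joiner's try square lying flat, stock 110 by 22, blade 150 long.
- offcut: Bystander: stepped pine offcut, 45 by 105 by 40 high, lying on the bench.
- mallet: Bystander: wooden mallet lying on the bench.
- glue: Bystander: white bottle, 60 diameter, 120 high.
- screwdriver: Bystander: screwdriver lying on the bench.
- pencil: Bystander: flat carpenter's pencil, 175 long.
Mind the look-alikes: they are no part of the job. What is shaped like the spacer but black, pink or turquoise is not meant.

How it is judged (in metres and radians):
On the way, in this order (a step that is already met when the one before it is completed fails the run):
1. the keeper bar is swung shut to its stop (value of joint keeper below 0.05 rad), for 0.2 s.
2. the spacer stands on the base board in the wide gap, in front of the thin stop, and is let go, the keeper still shut (x of spacer in the frame of stop_thin between -0.037 and -0.016 m and y of spacer in the frame of stop_thin between -0.014 and 0.014 m and z of spacer in the frame of stop_thin below 0.004 m and angle between spacer's own z axis and vertical below 0.1 rad and contact force between the fingers and spacer below 0.5 N and value of joint keeper below 0.05 rad), for 0.2 s.
At the end, for the whole second after the job is handed in: Fingers push the rail, rail the spacer, spacer the thin stop (over 2 N each), spacer within 2.5 mm of the stop, rail and spacer square to the jig within 0.05 rad; spacer upright on the base board, within 14 mm of the stop's middle, let go; keeper under 0.05 rad; at rest (all of step 2 and contact force between the fingers and rail above 2 N and contact force between rail and spacer above 2 N and contact force between spacer and stop_thin above 2 N and x of spacer in the frame of stop_thin above -0.0215 m and angle between the y axis of each of rail, spacer and the y axis of jig, either way round below 0.05 rad and height (world z) of rail below 0.022 m and linear speed of rail below 0.01 m/s); the arm keeps its last pose, push and grip.
It fails at once if a bystander is moved more than 25 mm (distance of any of dowel, square, offcut, mallet, glue, screwdriver, pencil from where it was at the start of the episode above 0.025 m).
It also fails if it takes over 72 s, if anything falls off the work surface, if the arm or the gripper's body presses on something with over 40 N, if the wrist force passes 120 N, or if a joint passes its speed limit or range.

## Working session

There is one attempt and no reset: what is moved stays moved. The work goes in short steps, Python scripts to look and compute and a tool call to move; the robot and the scene stay as the last step left them, time stands still between calls to the robot, and variables do not carry over. Pictures are saved under pics/ and viewed, and the job is handed in when it is done.

Besides the shell and the picture viewer there is one more tool, called after "Emit:" as name(argument=value, ...) on one line, values as JSON. send_rows: Moves the arm, as the interface text tells. Its arguments: {"type":"object","properties":{"series":{"type":"array","items":{"type":"object","properties":{"dx":{"type":"number"},"dy":{"type":"number"},"dz":{"type":"number"},"twist":{"type":"number"},"grip":{"type":"number"}}}},"force":{"type":"number"}},"required":["series"]}

```bash
mkdir -p pics; ls; python3 - <<'E'
from station import telemetry, cams, env
import cv2,numpy as np
for n in ("top","side"):
    c=cams.capture(n); cv2.imwrite(f"pics/{n}0.png",c["img"][:,:,::-1]); np.savez(f"{n}.npz",**c); print(n,c["mtx"],c["T"])
s=telemetry.observe(); print(s)
E
```

```text
pics
top [[368.20932643   0.         323.12857414]
 [  0.         368.20932643 198.18205955]
 [  0.           0.           1.        ]] [[ 0.02197271 -0.98901765  0.14615504  0.42564222]
 [-0.99957667 -0.02452131 -0.0156587   0.00945044]
 [ 0.01907064 -0.1457491  -0.98913776  1.0107332 ]
 [ 0.          0.          0.          1.        ]]
side [[367.79096344   0.         320.89414247]
 [  0.         367.79096344 200.44784182]
 [  0.           0.           1.        ]] [[ 0.93397108 -0.23450606  0.26963852  0.31653081]
 [-0.35708724 -0.64131352  0.67912125 -0.60543662]
 [ 0.01366478 -0.73056408 -0.68270741  0.73470257]
 [ 0.          0.          0.          1.        ]]
{'t': 0.1, 'qpos': array([62.58415211, 17.85651526,  0.80326729, 86.68294556, -0.25153336,
       75.58425053, -1.55799924]), 'dq': array([ 0.00095735, -0.11020906, -0.00400567, -0.13958111,  0.03377279,
       -0.15095769,  0.03946519]), 'joint_efforts': array([ 7.76199595e-04, -3.80851650e+01,  1.46628516e-01, -2.31244004e+01,
        1.22601836e-02,  8.06106051e-03,  2.76447793e-06]), 'ee_pos': array([ 0.23240842, -0.4978026 ,  0.24732216]), 'eef_rot': array([[ 4.23093737e-01, -9.96523446e-04,  9.06085370e-01],
       [-9.06083423e-01,  1.88099309e-03,  4.23094897e-01],
       [-2.12596430e-03, -9.99997734e-01, -1.07096981e-04]]), 'ft_force': array([-0.5052793 ,  0.48358289,  0.48641196]), 'moment': array([-0.06507392, -0.04429721,  0.01826634]), 'width': 0.08532692180683239}
```

View pics/top0.png

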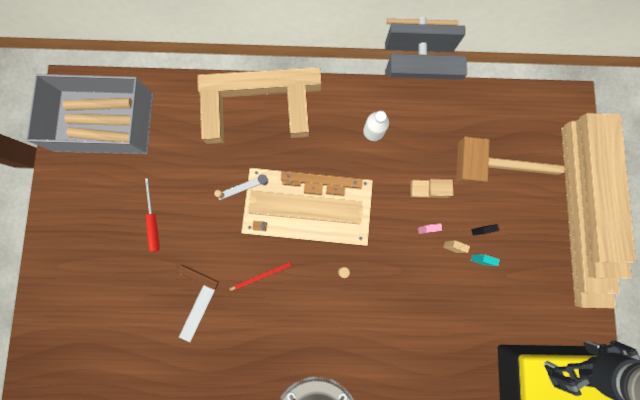

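View pics/side0.png

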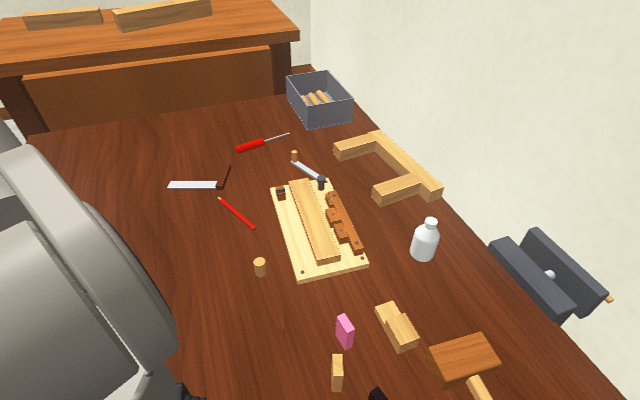

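The top view shows the jig at about (308,205), the knob at (218,194) and the hinge at (263,180). The wood spacer is at (456,246), with pink, black and turquoise look-alikes beside it. I'll zoom in.

```bash
python3 - <<'E'
import cv2
a=cv2.imread("pics/top0.png"); cv2.imwrite("pics/tz.png",cv2.resize(a[155:255,205:385],None,fx=4.4,fy=4.4,interpolation=cv2.INTER_CUBIC))
cv2.imwrite("pics/tz2.png",cv2.resize(a[215:275,405:505],None,fx=8,fy=8,interpolation=cv2.INTER_CUBIC))
a=cv2.imread("pics/side0.png"); cv2.imwrite("pics/sz.png",cv2.resize(a[145:290,260:380],None,fx=4,fy=4,interpolation=cv2.INTER_CUBIC))
cv2.imwrite("pics/sz2.png",cv2.resize(a[305:400,310:400],None,fx=6,fy=6,interpolation=cv2.INTER_CUBIC))
E
```

```text
(no output)
```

View pics/tz.png

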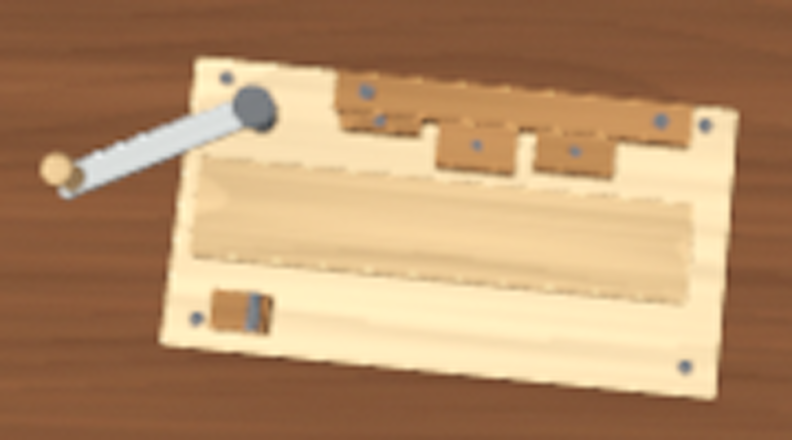

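View pics/tz2.png

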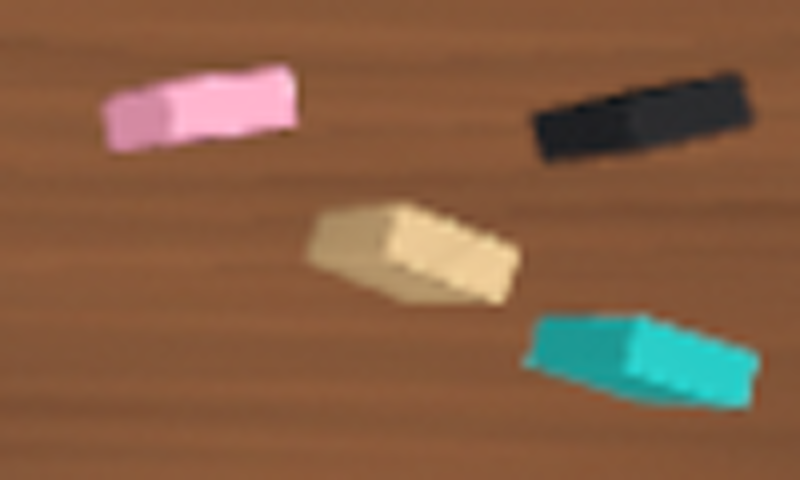

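View pics/sz.png

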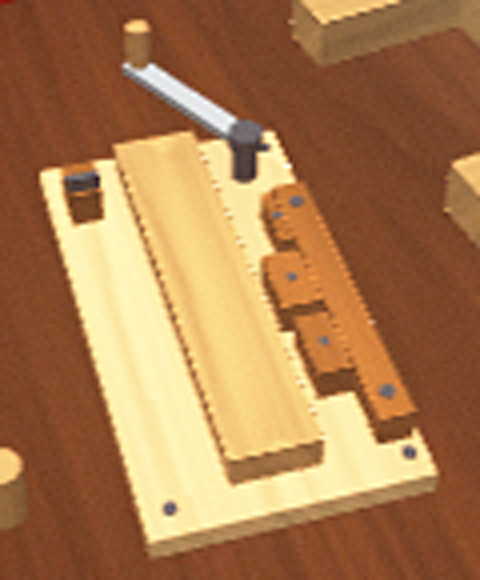

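View pics/sz2.png

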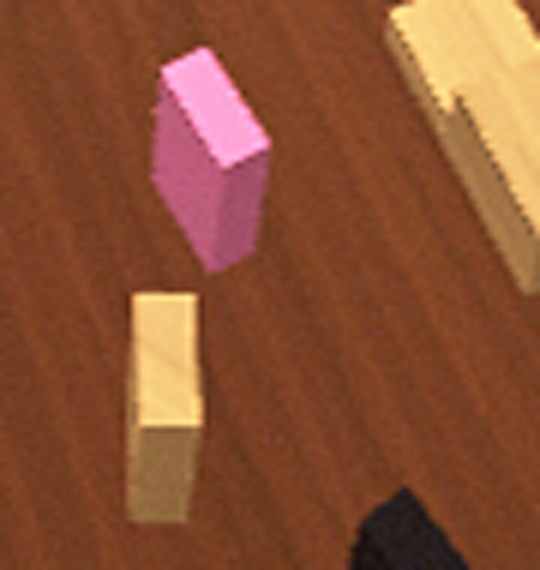

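```bash
cat > H.py <<'E'
import numpy as np
from scipy.optimize import least_squares
C={n:dict(np.load(f"{n}.npz")) for n in("top","side")}
def proj(n,P):
    T=C[n]["T"];K=C[n]["mtx"];p=(np.atleast_2d(P)-T[:3,3])@T[:3,:3];q=p@K.T;return q[:,:2]/q[:,2:]
def w(pose,L):
    L=np.atleast_2d(np.array(L,float))/1000;c,s=np.cos(pose[2]),np.sin(pose[2])
    return np.c_[pose[0]+c*L[:,0]-s*L[:,1],pose[1]+s*L[:,0]+c*L[:,1],L[:,2]]
def px(z,off,sc): return (np.array(z,float)+.5)/sc-.5+np.array(off)
TZ=lambda z:px(z,(205,155),4.4); SZ=lambda z:px(z,(260,145),4)
TZ2=lambda z:px(z,(405,215),8); SZ2=lambda z:px(z,(310,305),6)
def fit(obs,x0):
    f=lambda x:np.concatenate([(proj(n,w(x,l))-p).ravel() for n,l,p in obs])
    r=least_squares(f,x0,loss="soft_l1",f_scale=.7);return r.x,f(r.x).reshape(-1,2)
def ray(n,p,z):
    T=C[n]["T"];K=C[n]["mtx"];d=T[:3,:3]@np.linalg.solve(K,[p[0],p[1],1]);o=T[:3,3];return o+d*(z-o[2])/d[2]
def inv(pose,P):
    c,s=np.cos(pose[2]),np.sin(pose[2]);d=np.array(P[:2])-pose[:2];return np.array([c*d[0]+s*d[1],-s*d[0]+c*d[1]])*1000
E
cat > est.py <<'E'
from H import *
np.set_printoptions(precision=4,suppress=True)
o=[("top",l,TZ(z)) for l,z in [((95,170,18),(196,57)),((95,-170,18),(738,110)),((90,80,43),(337,70)),((90,-140,43),(694,103)),((66,-140,43),(690,146))]]
o+=[("side",l,SZ(z)) for l,z in [((-85,170,18),(40,170)),((-85,-170,18),(148,543)),((95,-170,18),(437,475))]]
J,r=fit(o,[.6,.05,-.1]);print("jig",J);print(r)
o=[("top",l,TZ(z)) for l,z in [((30,150,43),(200,155)),((30,-150,43),(692,203)),((-30,-150,43),(686,303)),((-30,150,43),(192,257))]]
o+=[("side",l,SZ(z)) for l,z in [((-30,150,43),(115,145)),((30,150,43),(192,132)),((30,-150,43),(322,438)),((-30,-150,43),(225,460))]]
R,r=fit(o,J);print("rail",R,inv(J,R),np.degrees(R[2]-J[2]));print(r)
for z in [(343,128),(420,136),(437,167),(516,175),(535,172),(613,178)]: print("stop",inv(J,ray("top",TZ(z),.043)))
o=[("top",l,TZ2(z)) for l,z in [((9,20,75),(405,203)),((9,-20,75),(520,252)),((-9,-20,75),(503,303)),((-9,20,75),(387,257))]]
o+=[("side",l,SZ2(z)) for l,z in [((-9,20,75),(133,294)),((9,20,75),(197,294)),((9,-20,75),(203,424)),((-9,-20,75),(140,424)),((-9,-20,0),(128,520)),((9,-20,0),(187,520))]]
S,r=fit(o,[.47,-.3,-.4]);print("spacer",S,np.degrees(S[2]));print(r)
print("knob",ray("top",TZ((55,168)),.092),ray("side",SZ((137,26)),.092),"hinge",w(J,(60,125,56)),ray("top",TZ((255,105)),.066))
E
python3 est.py
```

```text
jig [ 0.5464  0.0364 -0.076 ]
[[ 0.1115 -0.5896]
 [-0.0977 -0.2969]
 [-0.415  -0.5184]
 [ 0.0485  0.1689]
 [ 0.2205 -0.8427]
 [-0.9143  0.5001]
 [-0.5291  0.3583]
 [-0.334   0.0428]]
rail [ 0.546   0.0417 -0.0745] [-0.7671  5.2794] 0.08301139902559636
[[-0.144  -0.3277]
 [ 0.382  -0.1585]
 [-0.0922 -0.4564]
 [-1.1881 -1.1481]
 [-1.0964  0.1931]
 [-0.4519 -0.1087]
 [-0.1209  0.7081]
 [-0.0924  0.7956]]
stop [53.374  71.0157]
stop [53.1982 24.1066]
stop [35.3047 11.8557]
stop [ 35.2478 -36.154 ]
stop [ 38.2357 -47.4124]
stop [ 39.3385 -94.7563]
spacer [ 0.4517 -0.3581 -0.3531] -20.230095348901596
[[-0.5046 -0.8912]
 [-0.0345 -1.2083]
 [-0.1084 -0.9239]
 [-0.4909 -1.0079]
 [-0.0229 -0.3816]
 [-0.8094 -0.4392]
 [-0.5863  0.549 ]
 [-0.4169  0.6208]
 [ 0.1781  0.7801]
 [-0.0888  0.706 ]]
knob [0.5685 0.2617 0.092 ] [0.5716 0.2629 0.092 ] hinge [[0.6157 0.1565 0.056 ]] [0.6132 0.1534 0.066 ]
```

The poses fit to within 1 to 2 mm. The stops, from +y to -y, are thin (y≈47.5), thick and mid. The keeper is at about 1.08 rad. The tool's current yaw already suits pushing the knob, so I'll travel over with the fingers shut.

Emit:
send_rows(series=[{"dx": -0.0303,"dz": 0.0368,"grip": 1},{"dx": -0.0303,"dz": 0.0368,"grip": 1},{"dx": -0.0303,"dz": 0.0368,"grip": 1},{"dx": -0.0303,"dz": 0.0368,"grip": 1},{"dx": -0.0303,"dz": 0.0368,"grip": 1},{"dx": -0.0303,"dz": 0.0368,"grip": 1},{"dx": -0.0303,"dz": 0.0368,"grip": 1},{"dx": -0.0303,"dz": 0.0368,"grip": 1},{"dx": -0.0303,"dz": 0.0368,"grip": 1},{"dx": -0.0303,"dz": 0.0368,"grip": 1},{"dx": -0.0303,"dz": 0.0368,"grip": 1},{"dx": -0.0303,"dz": 0.0368,"grip": 1},{"dx": -0.0303,"dz": 0.0368,"grip": 1},{"dx": -0.0303,"dz": 0.0368,"grip": 1},{"dx": -0.0303,"dz": 0.0368,"grip": 1},{"dx": -0.0303,"dz": 0.0368,"grip": 1},{"dx": -0.0303,"dz": 0.0368,"grip": 1},{"dx": -0.0303,"dz": 0.0368,"grip": 1},{"grip": 1},{"grip": 1}])

```text
schema error: expected keys dx, dy, dz, twist, grip
```

Emit:
send_rows(series=[{"dx": -0.0303,"dy": 0,"dz": 0.0368,"twist": 0,"grip": 1},{"dx": -0.0303,"dy": 0,"dz": 0.0368,"twist": 0,"grip": 1},{"dx": -0.0303,"dy": 0,"dz": 0.0368,"twist": 0,"grip": 1},{"dx": -0.0303,"dy": 0,"dz": 0.0368,"twist": 0,"grip": 1},{"dx": -0.0303,"dy": 0,"dz": 0.0368,"twist": 0,"grip": 1},{"dx": -0.0303,"dy": 0,"dz": 0.0368,"twist": 0,"grip": 1},{"dx": -0.0303,"dy": 0,"dz": 0.0368,"twist": 0,"grip": 1},{"dx": -0.0303,"dy": 0,"dz": 0.0368,"twist": 0,"grip": 1},{"dx": -0.0303,"dy": 0,"dz": 0.0368,"twist": 0,"grip": 1},{"dx": -0.0303,"dy": 0,"dz": 0.0368,"twist": 0,"grip": 1},{"dx": -0.0303,"dy": 0,"dz": 0.0368,"twist": 0,"grip": 1},{"dx": -0.0303,"dy": 0,"dz": 0.0368,"twist": 0,"grip": 1},{"dx": -0.0303,"dy": 0,"dz": 0.0368,"twist": 0,"grip": 1},{"dx": -0.0303,"dy": 0,"dz": 0.0368,"twist": 0,"grip": 1},{"dx": -0.0303,"dy": 0,"dz": 0.0368,"twist": 0,"grip": 1},{"dx": -0.0303,"dy": 0,"dz": 0.0368,"twist": 0,"grip": 1},{"dx": -0.0303,"dy": 0,"dz": 0.0368,"twist": 0,"grip": 1},{"dx": -0.0303,"dy": 0,"dz": 0.0368,"twist": 0,"grip": 1},{"dx": 0,"dy": 0,"dz": 0,"twist": 0,"grip": 1}])

```text
t: 2.0
ee_pos: [0.6004, 0.2846, 0.2445]
eef_rot: [[0.432, -0.006, 0.902], [-0.902, 0.006, 0.432], [-0.008, -1.0, -0.003]]
ft_force: [-1.0, -0.4, -0.5]
width: 0.0
```

Emit:
send_rows(series=[{"dx": 0.007,"dy": 0.04,"dz": 0,"twist": 0,"grip": 1},{"dx": 0,"dy": 0.04,"dz": 0,"twist": 0,"grip": 1},{"dx": 0,"dy": 0.04,"dz": 0,"twist": 0,"grip": 1},{"dx": 0,"dy": 0.03,"dz": 0,"twist": 0,"grip": 1},{"dx": 0,"dy": 0.01,"dz": 0,"twist": 0,"grip": 1},{"dx": 0,"dy": 0,"dz": 0,"twist": 0,"grip": 1}])

```text
t: 2.6
ee_pos: [0.6039, 0.2685, 0.0863]
eef_rot: [[0.423, -0.004, 0.906], [-0.906, -0.002, 0.423], [0.0, -1.0, -0.004]]
ft_force: [0.5, 0.2, -0.2]
width: -0.0003
```

```bash
cat > look.py <<'E'
import sys,cv2,numpy as np
from station import telemetry,cams
t=sys.argv[1]
for n,(y0,y1,x0,x1),s in (("top",(120,290,180,480),2.6),("side",(110,290,230,400),3.2)):
    if len(sys.argv)>2 and sys.argv[2]!=n: continue
    if len(sys.argv)>3: y0,y1,x0,x1,s=map(float,sys.argv[3:8]); y0,y1,x0,x1=map(int,(y0,y1,x0,x1))
    c=cams.capture(n); np.savez(f"{n}_{t}.npz",**c); cv2.imwrite(f"pics/{n}_{t}.png",cv2.resize(c["img"][y0:y1,x0:x1,::-1],None,fx=s,fy=s,interpolation=cv2.INTER_CUBIC))
o=telemetry.observe();print(o["t"],o["ee_pos"],o["ft_force"],o["width"])
E
python3 look.py a
```

```text
2.7 [0.6060599  0.2702735  0.08999056] [ 0.30979948 -0.51490225  1.01734489] -2.0420467060850496e-05
```

View pics/top_a.png

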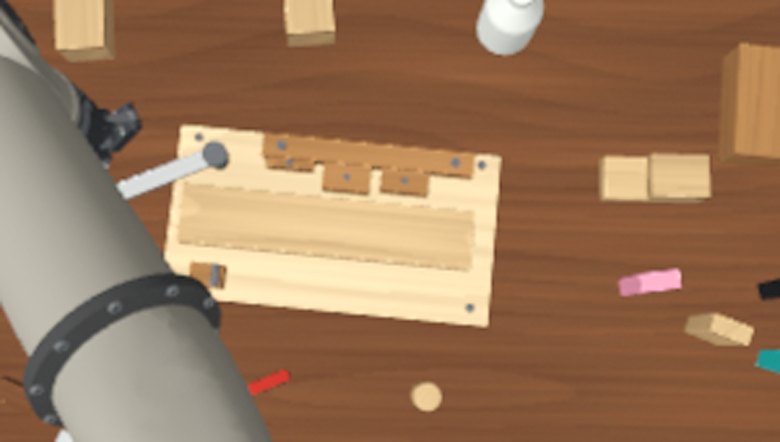

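View pics/side_a.png

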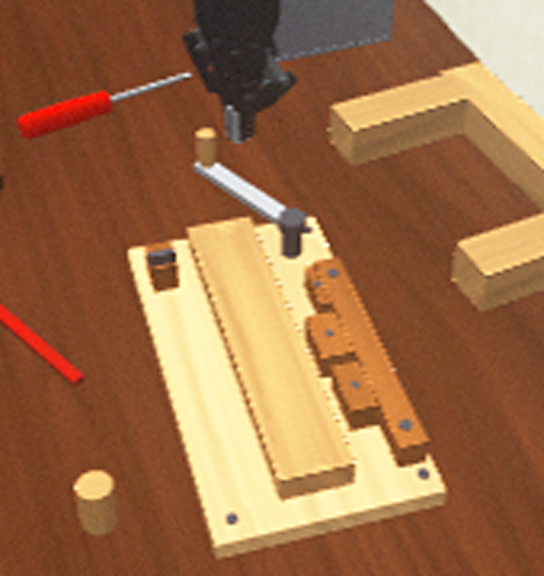

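Emit:
send_rows(series=[{"dx": -0.006,"dy": 0.008,"dz": 0,"twist": 0,"grip": 1},{"dx": 0,"dy": 0,"dz": -0.008,"twist": 0,"grip": 1},{"dx": 0,"dy": 0,"dz": -0.006,"twist": 0,"grip": 1},{"dx": -0.0015,"dy": 0,"dz": -0.0124,"twist": -6.2,"grip": 1},{"dx": -0.0015,"dy": 0,"dz": -0.0124,"twist": -6.2,"grip": 1},{"dx": -0.0015,"dy": 0,"dz": -0.0124,"twist": -6.2,"grip": 1},{"dx": -0.0015,"dy": 0,"dz": -0.0124,"twist": -6.2,"grip": 1},{"dx": -0.0015,"dy": 0,"dz": -0.0124,"twist": -6.2,"grip": 1},{"dx": 0,"dy": 0,"dz": 0,"twist": 0,"grip": 1}])

```text
t: 3.6
ee_pos: [0.5356, 0.2368, 0.0808]
eef_rot: [[0.829, -0.0, 0.559], [-0.559, -0.001, 0.829], [0.0, -1.0, -0.001]]
ft_force: [0.4, -0.2, -0.7]
width: -0.0001
```

```bash
python3 look.py b side
```

```text
3.65 [0.53647269 0.23717436 0.08081512] [-0.13284513 -0.58569685  0.24340106] 1.0002459379311077e-05
```

View pics/side_b.png

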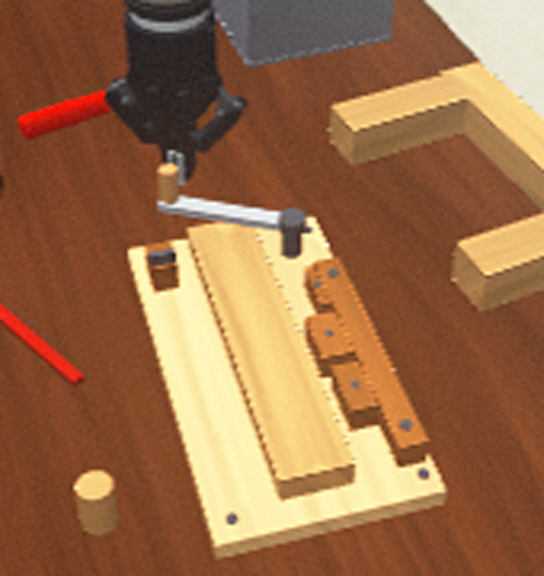

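The bar is swinging with the fingers.

Emit:
send_rows(series=[{"dx": -0.0015,"dy": 0,"dz": -0.0124,"twist": -6.2,"grip": 1},{"dx": -0.0015,"dy": 0,"dz": -0.0124,"twist": -6.2,"grip": 1},{"dx": -0.0015,"dy": 0,"dz": -0.0124,"twist": -6.2,"grip": 1},{"dx": -0.0015,"dy": 0,"dz": -0.0124,"twist": -6.2,"grip": 1},{"dx": -0.001,"dy": 0,"dz": -0.005,"twist": -4.9,"grip": 1},{"dx": 0,"dy": 0,"dz": -0.003,"twist": 0,"grip": 1},{"dx": 0,"dy": 0,"dz": 0,"twist": 0,"grip": 1}])

```text
t: 4.35
ee_pos: [0.5092, 0.1877, 0.0804]
eef_rot: [[0.997, 0.001, 0.078], [-0.078, -0.0, 0.997], [0.001, -1.0, 0.0]]
ft_force: [-0.0, 0.7, 0.7]
width: 0.0
```

```bash
python3 look.py c side
```

```text
4.4 [0.50931037 0.18780445 0.08042567] [-0.21217484  0.32828868  0.33934169] 0.00015396467093707145
```

View pics/side_c.png

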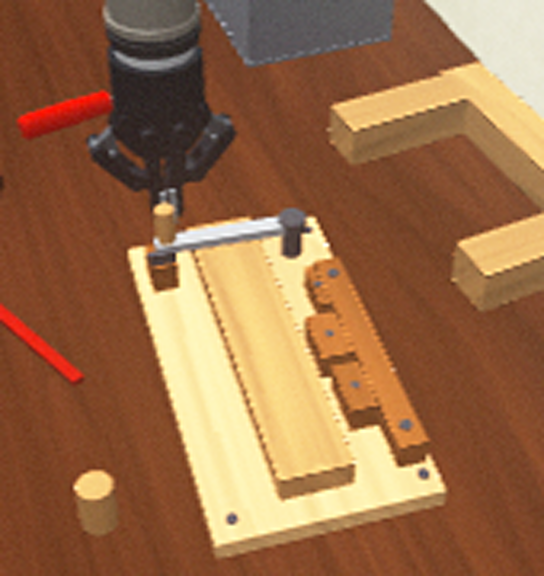

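Emit:
send_rows(series=[{"dx": 0,"dy": 0,"dz": -0.002,"twist": 0,"grip": 1},{"dx": 0,"dy": 0,"dz": -0.002,"twist": 0,"grip": 1},{"dx": 0,"dy": 0,"dz": 0,"twist": 0,"grip": 1}])

```text
t: 4.7
ee_pos: [0.5087, 0.1849, 0.0805]
eef_rot: [[0.997, 0.001, 0.074], [-0.074, 0.002, 0.997], [0.001, -1.0, 0.002]]
ft_force: [0.8, 1.7, -1.2]
width: -0.0002
```

Emit:
send_rows(series=[{"dx": 0,"dy": 0,"dz": -0.002,"twist": 0,"grip": 1},{"dx": 0,"dy": 0,"dz": 0,"twist": 0,"grip": 1}])

```text
t: 4.9
ee_pos: [0.5087, 0.1847, 0.0806]
eef_rot: [[0.997, 0.002, 0.073], [-0.073, 0.005, 0.997], [0.002, -1.0, 0.005]]
ft_force: [1.6, 6.0, -2.5]
width: -0.0003
```

Emit:
send_rows(series=[{"dx": 0,"dy": 0,"dz": -0.002,"twist": 0,"grip": 1},{"dx": 0,"dy": 0,"dz": 0,"twist": 0,"grip": 1}])

```text
t: 5.1
ee_pos: [0.5087, 0.1847, 0.0807]
eef_rot: [[0.997, 0.003, 0.072], [-0.072, 0.008, 0.997], [0.002, -1.0, 0.009]]
ft_force: [2.4, 8.9, -5.2]
width: -0.0001
```

Emit:
send_rows(series=[{"dx": 0,"dy": 0,"dz": -0.002,"twist": 0,"grip": 1},{"dx": 0,"dy": 0,"dz": 0,"twist": 0,"grip": 1}])

```text
t: 5.3
ee_pos: [0.5087, 0.1846, 0.0808]
eef_rot: [[0.997, 0.004, 0.071], [-0.071, 0.012, 0.997], [0.003, -1.0, 0.012]]
ft_force: [3.7, 12.0, -6.7]
width: 0.0003
```

The keeper is firmly at its stop: force has risen to 12 N with no more motion. I'll back off, lift, and go to the spacer.

Emit:
send_rows(series=[{"dx": 0,"dy": 0,"dz": 0.03,"twist": 0,"grip": 1},{"dx": 0,"dy": -0.05,"dz": 0,"twist": 0,"grip": 1},{"dx": 0,"dy": -0.05,"dz": 0,"twist": 0,"grip": 1},{"dx": 0,"dy": -0.04,"dz": 0,"twist": 0,"grip": 1},{"dx": 0,"dy": 0,"dz": -0.047,"twist": 0,"grip": 0},{"dx": 0,"dy": 0,"dz": -0.047,"twist": 0,"grip": 0},{"dx": 0,"dy": 0,"dz": -0.047,"twist": 0,"grip": 0},{"dx": 0,"dy": 0,"dz": -0.047,"twist": 0,"grip": 0},{"dx": 0,"dy": 0,"dz": -0.047,"twist": 0,"grip": 0},{"dx": 0,"dy": 0,"dz": -0.047,"twist": 0,"grip": 0},{"dx": 0,"dy": 0,"dz": -0.047,"twist": 0,"grip": 0},{"dx": 0,"dy": 0,"dz": -0.047,"twist": 0,"grip": 0},{"dx": 0,"dy": 0,"dz": -0.047,"twist": 0,"grip": 0},{"dx": 0,"dy": 0,"dz": -0.047,"twist": 0,"grip": 0},{"dx": 0,"dy": 0,"dz": -0.047,"twist": 0,"grip": 0},{"dx": -0.014,"dy": 0,"dz": -0.047,"twist": 0,"grip": 0},{"dx": 0,"dy": 0,"dz": 0,"twist": 8,"grip": 0},{"dx": 0,"dy": 0,"dz": 0,"twist": 8,"grip": 0},{"dx": 0,"dy": 0,"dz": 0,"twist": 0,"grip": 0}])

```text
t: 7.2
ee_pos: [0.4531, -0.3543, 0.22]
eef_rot: [[0.938, -0.002, 0.348], [-0.348, -0.0, 0.938], [-0.002, -1.0, -0.001]]
ft_force: [0.6, 0.6, -0.3]
width: 0.0431
```

```bash
python3 look.py d; python3 - <<'E'
import cv2
a=cv2.imread("pics/top_d.png")
E
```

```text
7.3 [ 0.45385489 -0.35349488  0.22020267] [ 0.26800397 -0.29171316  0.54272481] 0.0425056934861721
```

View pics/top_d.png

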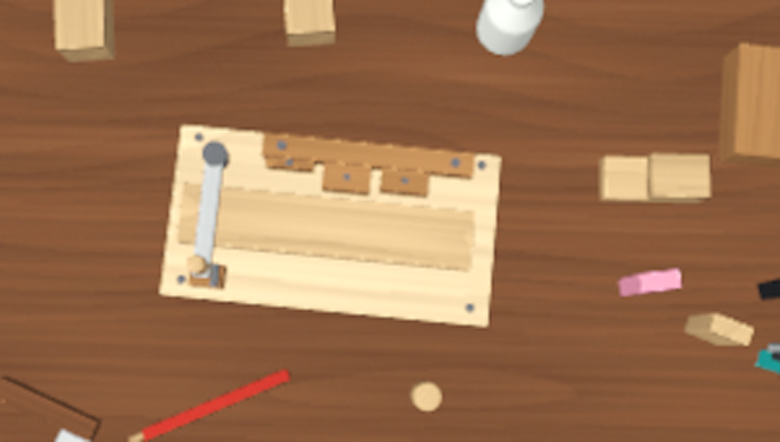

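View pics/side_d.png

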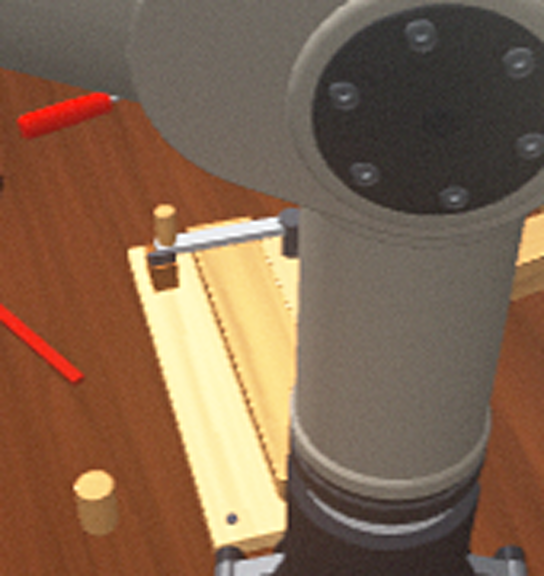

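The keeper is shut and the rail hasn't moved. The spacer is clear for the grasp.

Emit:
send_rows(series=[{"dx": -0.0005,"dy": 0.04,"dz": -0.0045,"twist": 0,"grip": 0},{"dx": 0,"dy": 0.04,"dz": 0,"twist": 0,"grip": 0},{"dx": 0,"dy": 0.04,"dz": 0,"twist": 0,"grip": 0},{"dx": 0,"dy": 0.03,"dz": 0,"twist": 0,"grip": 0},{"dx": 0,"dy": 0.018,"dz": 0,"twist": 0,"grip": 0},{"dx": 0,"dy": 0,"dz": 0,"twist": 0,"grip": 0}])

```text
t: 7.9
ee_pos: [0.4498, -0.3559, 0.0492]
eef_rot: [[0.939, -0.006, 0.344], [-0.344, 0.004, 0.939], [-0.007, -1.0, 0.002]]
ft_force: [0.1, -0.2, 0.1]
width: 0.0426
```

```bash
python3 look.py e top 200 290 400 520 6; python3 look.py e side 270 400 250 400 4
```

```text
7.95 [ 0.45139095 -0.35673598  0.0512387 ] [ 1.14018716 -0.29706162  1.05668755] 0.042706037027335504
8.0 [ 0.45261946 -0.35746216  0.052725  ] [0.37610092 0.30625329 0.34603957] 0.04292683678200395
```

View pics/top_e.png

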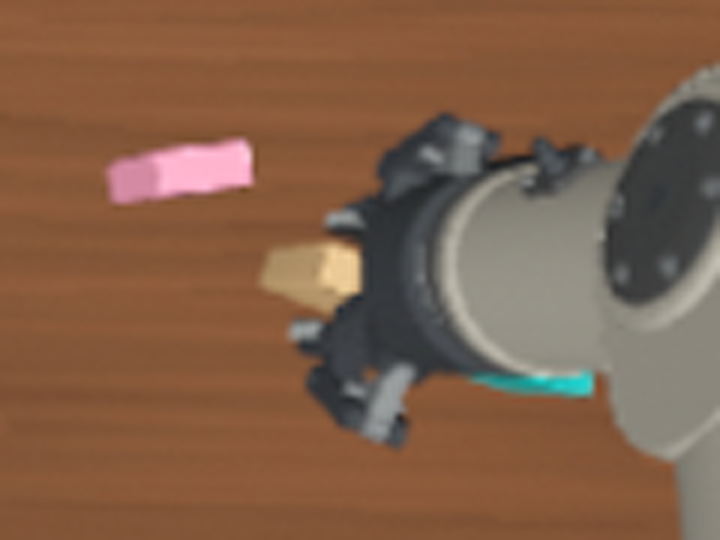

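View pics/side_e.png

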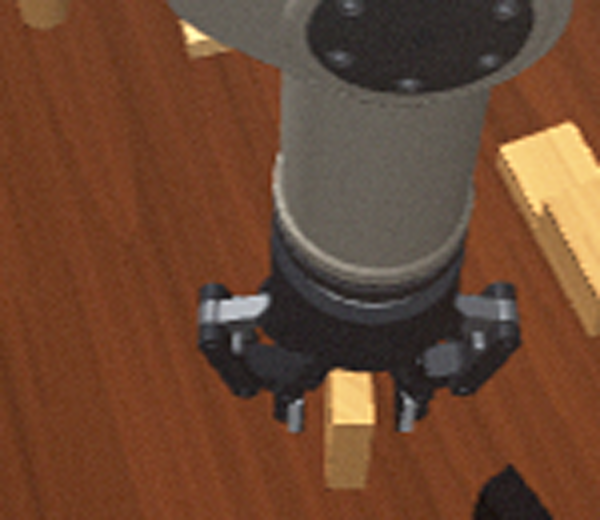

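The spacer sits centred between the jaws. Now closing.

Emit:
send_rows(series=[{"dx": 0,"dy": 0,"dz": 0,"twist": 0,"grip": 1},{"dx": 0,"dy": 0,"dz": 0,"twist": 0,"grip": 1},{"dx": 0,"dy": 0,"dz": 0,"twist": 0,"grip": 1},{"dx": 0,"dy": 0,"dz": 0,"twist": 0,"grip": 1},{"dx": 0,"dy": 0,"dz": 0,"twist": 0,"grip": 1}], force=40)

```text
t: 8.5
ee_pos: [0.4534, -0.3583, 0.054]
eef_rot: [[0.938, 0.002, 0.346], [-0.346, -0.002, 0.938], [0.003, -1.0, -0.001]]
ft_force: [-0.0, 0.2, 7.0]
width: 0.0174
```

Emit:
send_rows(series=[{"dx": 0,"dy": -0.03,"dz": 0,"twist": 0,"grip": 1},{"dx": 0,"dy": -0.05,"dz": 0,"twist": 0,"grip": 1},{"dx": 0,"dy": -0.05,"dz": 0,"twist": 0,"grip": 1},{"dx": 0,"dy": 0,"dz": 0,"twist": 0,"grip": 1}])

```text
t: 8.9
ee_pos: [0.457, -0.3597, 0.1905]
eef_rot: [[0.938, 0.013, 0.346], [-0.346, -0.01, 0.938], [0.016, -1.0, -0.004]]
ft_force: [0.5, -0.4, -0.0]
width: 0.018
```

```bash
python3 look.py f top 200 290 400 520 6; python3 look.py f side 240 400 250 430 4
```

```text
8.95 [ 0.45490763 -0.35885734  0.186851  ] [-0.07318291 -0.02651596 -0.27071974] 0.017407476793674232
9.0 [ 0.45295453 -0.35809935  0.18391226] [ 0.0313937   0.05682473 -1.23792796] 0.017914575172350226
```

View pics/side_f.png

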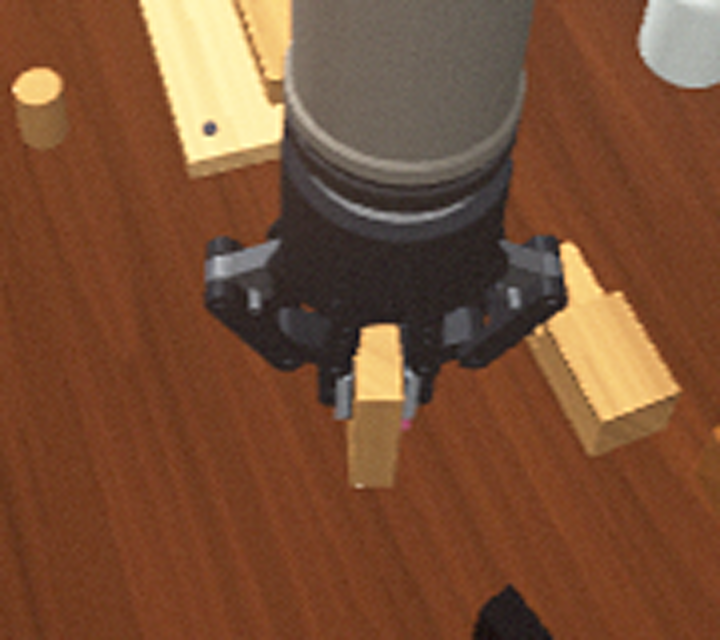

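View pics/top_f.png

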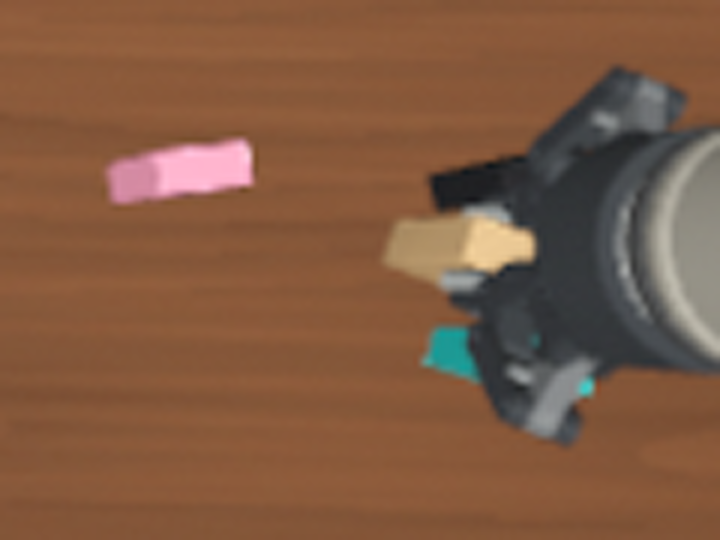

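The spacer is held upright and square. I'll carry it above the wide gap.

Emit:
send_rows(series=[{"dx": 0,"dy": 0,"dz": 0,"twist": -8,"grip": 1},{"dx": 0,"dy": 0,"dz": 0,"twist": -8,"grip": 1},{"dx": 0.0106,"dy": 0,"dz": 0.0447,"twist": 0,"grip": 1},{"dx": 0.0106,"dy": 0,"dz": 0.0447,"twist": 0,"grip": 1},{"dx": 0.0106,"dy": 0,"dz": 0.0447,"twist": 0,"grip": 1},{"dx": 0.0106,"dy": 0,"dz": 0.0447,"twist": 0,"grip": 1},{"dx": 0.0106,"dy": 0,"dz": 0.0447,"twist": 0,"grip": 1},{"dx": 0.0106,"dy": 0,"dz": 0.0447,"twist": 0,"grip": 1},{"dx": 0.0106,"dy": 0,"dz": 0.0447,"twist": 0,"grip": 1},{"dx": 0.0106,"dy": 0,"dz": 0.0447,"twist": 0,"grip": 1},{"dx": 0.0106,"dy": 0,"dz": 0.0447,"twist": 0,"grip": 1},{"dx": 0.0106,"dy": 0,"dz": 0.0447,"twist": 0,"grip": 1},{"dx": 0,"dy": 0.03,"dz": 0,"twist": 0,"grip": 1},{"dx": 0,"dy": 0.03,"dz": 0,"twist": 0,"grip": 1},{"dx": 0,"dy": 0,"dz": 0,"twist": 0,"grip": 1},{"dx": 0,"dy": 0,"dz": 0,"twist": 0,"grip": 1}])

```text
t: 10.6
ee_pos: [0.59, 0.0795, 0.1207]
eef_rot: [[0.997, -0.004, 0.075], [-0.075, -0.001, 0.997], [-0.004, -1.0, -0.001]]
ft_force: [0.6, -0.0, 0.3]
width: 0.0172
```

```bash
python3 look.py g top 155 255 205 385 4.4; python3 look.py g side 145 290 260 380 4;python3 - <<'E'
from station import telemetry
for i in range(3):
  print(telemetry.observe()["ee_pos"])
print(telemetry.observe()["eef_rot"])
E
```

```text
10.65 [0.59121681 0.0798528  0.12228045] [-0.58660224 -0.07430748 -0.14766799] 0.017324154950804884
10.7 [0.59189162 0.08010641 0.12326471] [0.36694598 0.09452927 0.37318033] 0.017612788961944258
[0.59189162 0.08010641 0.12326471]
[0.59189162 0.08010641 0.12326471]
[0.59189162 0.08010641 0.12326471]
[[ 9.97169486e-01  1.47798125e-03  7.51720081e-02]
 [-7.51727928e-02  4.82643898e-04  9.97170406e-01]
 [ 1.43751785e-03 -9.99998791e-01  5.92381746e-04]]
```

View pics/side_g.png

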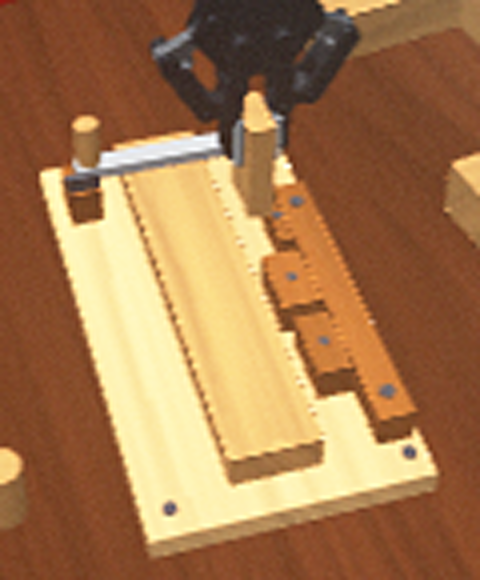

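View pics/top_g.png

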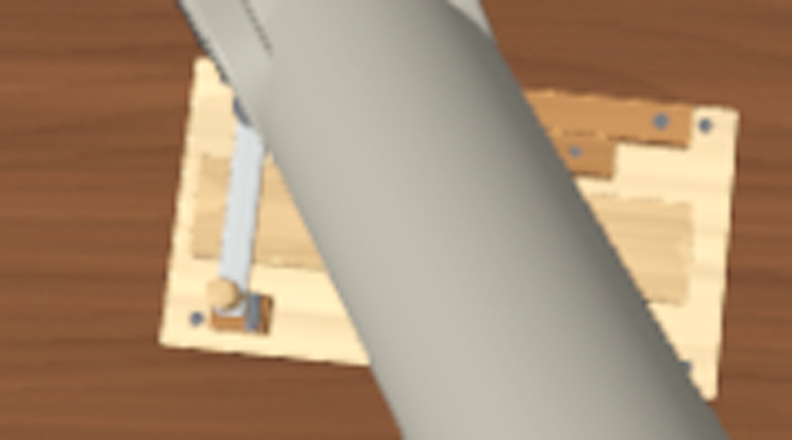

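The top view is blocked by the arm. The side view shows the spacer over the gap, with its bottom at about zoom (255,212). I'll measure it there.

```bash
python3 - <<'E'
import numpy as np,cv2
c=np.load("side_g.npz")["img"]; cv2.imwrite("pics/sg.png",cv2.resize(c[160:230,300:375,::-1],None,fx=8,fy=8,interpolation=cv2.INTER_CUBIC))
c=np.load("side.npz")["img"]; cv2.imwrite("pics/sg0.png",cv2.resize(c[160:230,300:375,::-1],None,fx=8,fy=8,interpolation=cv2.INTER_CUBIC))
E
```

View pics/sg.png

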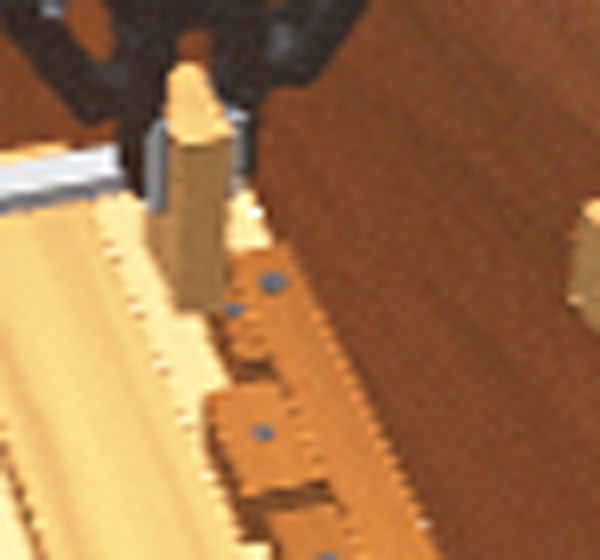

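View pics/sg0.png

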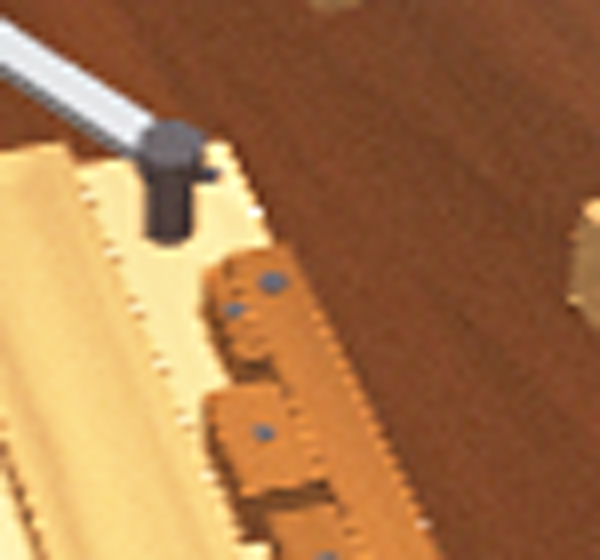

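```bash
cat > g.py <<'E'
from H import *
np.set_printoptions(precision=2,suppress=True)
J=np.array([.5464,.0364,-.076])
P=lambda z:px(z,(300,160),8)
for nm,z,h in [("thin face +y",(205,272),.043),("thin -y",(232,362),.043),("thick +y",(207,395),.043),("thick -y",(248,493),.043),("fence/thin junction",(235,258),.043),("rail",(80,178),.043),("rail",(110,250),.043),("rail",(160,362),.043),("rail",(190,432),.043),("sp bot -x-y",(176,305),.0697),("sp bot +x-y",(217,308),.0697),("sp top -x",(170,138),.1447),("sp top +x",(235,138),.1447)]:
    print(nm,inv(J,ray("side",P(z),h)))
S=np.array([.5919,.0801,-.0754]);print("pred jig",inv(J,S))
for l in [(-9,-20,69.7),(9,-20,69.7),(-9,-20,144.7),(9,-20,144.7),(9,20,144.7),(-9,20,144.7)]: print(l,(proj("side",w(S,l))[0]-[300,160]+.5)*8-.5)
E
python3 g.py
```

```text
thin face +y [59.39 73.29]
thin -y [54.82 27.06]
thick +y [41.91 14.03]
thick -y [ 41.37 -33.1 ]
fence/thin junction [71.77 77.49]
rail [ 30.59 134.48]
rail [30.41 93.53]
rail [31.24 33.7 ]
rail [31.33 -1.21]
sp bot -x-y [35.98 31.97]
sp bot +x-y [48.73 26.85]
sp top -x [32.03 29.24]
sp top +x [51.79 23.72]
pred jig [42.05 47.03]
(-9, -20, 69.7) [171.84 316.31]
(9, -20, 69.7) [223.52 306.35]
(-9, -20, 144.7) [175.16 141.75]
(9, -20, 144.7) [229.67 131.97]
(9, 20, 144.7) [192.87  56.96]
(-9, 20, 144.7) [139.8   66.14]
```

The cameras straddle the truth by about 2 mm. I'll nudge 2 mm towards the stop, lower to just above the rail top and check again.

Emit:
send_rows(series=[{"dx": 0.002,"dy": 0.01,"dz": 0.0015,"twist": 0,"grip": 1},{"dx": 0,"dy": 0.012,"dz": 0,"twist": 0,"grip": 1},{"dx": 0,"dy": 0,"dz": 0,"twist": 0,"grip": 1},{"dx": 0,"dy": 0,"dz": 0,"twist": 0,"grip": 1}])

```text
t: 11.1
ee_pos: [0.5929, 0.0813, 0.0997]
eef_rot: [[0.997, -0.001, 0.075], [-0.075, -0.0, 0.997], [-0.001, -1.0, -0.0]]
ft_force: [0.6, -0.0, -0.4]
width: 0.0178
```

```bash
python3 look.py h side 160 230 300 375 8
```

```text
11.15 [0.59330483 0.08153925 0.10020515] [ 0.48551855 -0.00788556 -0.26436398] 0.017652340770965592
```

View pics/side_h.png

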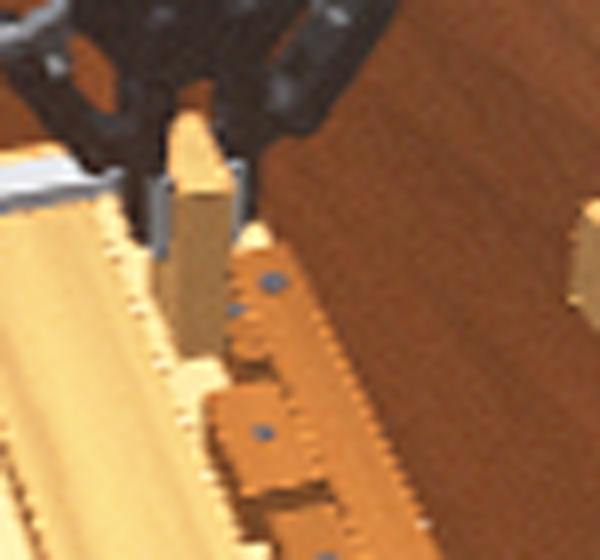

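```bash
cat >> g.py <<'E'
print("dots")
for z in [(235,309),(263,433),(271,282)]: print(inv(J,ray("side",P(z),.0435)))
for z in [(178,354),(225,350)]: print("bot",inv(J,ray("side",P(z),.0467)))
for z in [(381,121),(477,146),(575,152),(367,92)]: print("top dots",inv(J,ray("top",TZ(z),.0435)))
for z in [(200,155),(692,203),(446,179)]: print("top rail",inv(J,ray("top",TZ(z),.043)))
import cv2
c=np.load("side.npz")["img"]; cv2.imwrite("pics/sg1.png",cv2.resize(c[185:215,320:345,::-1],None,fx=20,fy=20,interpolation=cv2.INTER_CUBIC))
c=np.load("side_h.npz")["img"]; cv2.imwrite("pics/sg2.png",cv2.resize(c[185:215,315:340,::-1],None,fx=20,fy=20,interpolation=cv2.INTER_CUBIC))
E
python3 g.py | sed -n '/dots/,$p'
```

```text
dots
[63.61 51.63]
[54.34 -8.72]
[79.94 61.51]
bot [37.09 32.11]
bot [53.04 29.67]
top dots [59.86 48.55]
top dots [ 50.44 -10.92]
top dots [ 52.78 -70.37]
top dots [76.83 58.99]
top rail [ 28.14 154.81]
top rail [  28.88 -143.72]
top rail [28.51  5.66]
```

View pics/sg1.png

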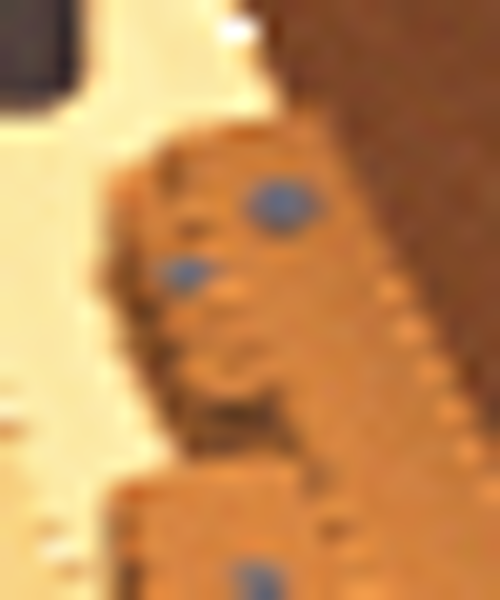

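View pics/sg2.png

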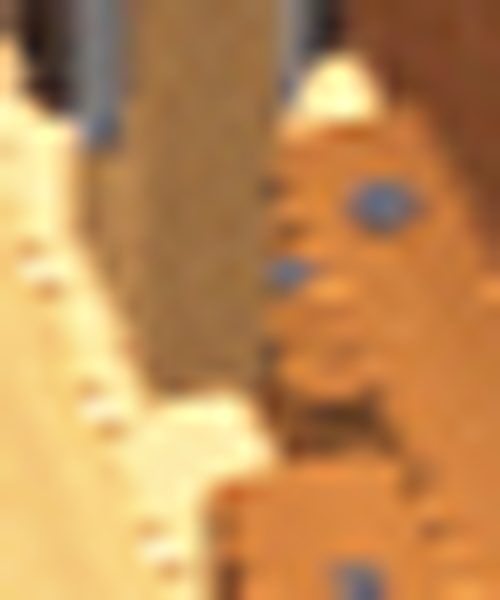

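In the side camera's own frame the spacer spans x 37.1–53.0. The gap spans 31.0–58.4, and y matches within 1 mm, so the spacer is centred. I'll lower it in.

Emit:
send_rows(series=[{"dx": 0,"dy": 0.008,"dz": 0,"twist": 0,"grip": 1},{"dx": 0,"dy": 0.008,"dz": 0,"twist": 0,"grip": 1},{"dx": 0,"dy": 0.006,"dz": 0,"twist": 0,"grip": 1},{"dx": 0,"dy": 0,"dz": 0,"twist": 0,"grip": 1}])

```text
t: 11.55
ee_pos: [0.5923, 0.0812, 0.0768]
eef_rot: [[0.997, -0.003, 0.074], [-0.074, -0.001, 0.997], [-0.003, -1.0, -0.001]]
ft_force: [-0.1, 0.1, -0.2]
width: 0.0174
```

Emit:
send_rows(series=[{"dx": 0,"dy": 0.004,"dz": 0,"twist": 0,"grip": 1},{"dx": 0,"dy": 0.003,"dz": 0,"twist": 0,"grip": 1},{"dx": 0,"dy": 0,"dz": 0,"twist": 0,"grip": 1},{"dx": 0,"dy": 0,"dz": 0,"twist": 0,"grip": 1}])

```text
t: 11.95
ee_pos: [0.5937, 0.0817, 0.0721]
eef_rot: [[0.997, 0.001, 0.074], [-0.074, -0.0, 0.997], [0.001, -1.0, 0.0]]
ft_force: [-1.4, -0.7, 4.5]
width: 0.0176
```

```bash
python3 look.py i side 160 230 300 375 8
```

```text
12.0 [0.59365982 0.08175943 0.07206329] [-1.55811515 -0.28223137  5.55850033] 0.01776743869025018
```

View pics/side_i.png

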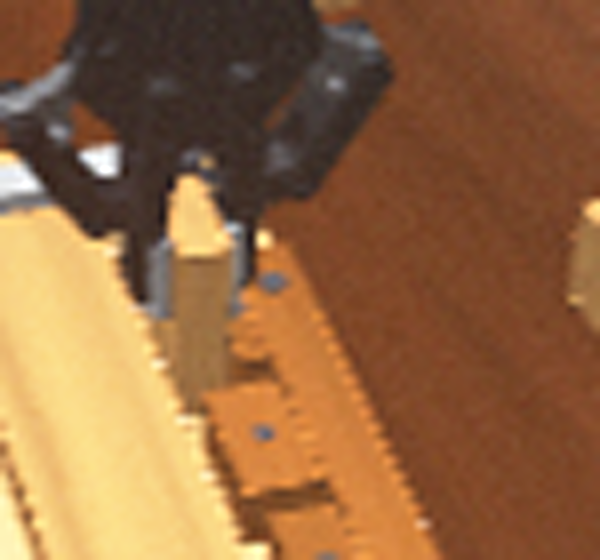

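Contact with the board came at the expected height (z 0.072, 5 N). Now releasing and lifting.

Emit:
send_rows(series=[{"dx": 0,"dy": -0.002,"dz": 0,"twist": 0,"grip": 1},{"dx": 0,"dy": 0,"dz": 0,"twist": 0,"grip": 0.2},{"dx": 0,"dy": 0,"dz": 0,"twist": 0,"grip": 0.1},{"dx": 0,"dy": 0,"dz": 0,"twist": 0,"grip": 0.1},{"dx": 0,"dy": 0,"dz": 0,"twist": 0,"grip": 0.1},{"dx": 0,"dy": -0.02,"dz": 0,"twist": 0,"grip": 0.1},{"dx": 0,"dy": -0.04,"dz": 0,"twist": 0,"grip": 0.1},{"dx": 0,"dy": -0.05,"dz": 0,"twist": 0,"grip": 0.1},{"dx": 0,"dy": -0.03,"dz": 0,"twist": 0,"grip": 0.1},{"dx": 0,"dy": 0,"dz": 0,"twist": 0,"grip": 0.1}])

```text
t: 13.0
ee_pos: [0.5963, 0.0832, 0.2192]
eef_rot: [[0.997, 0.011, 0.074], [-0.075, 0.002, 0.997], [0.011, -1.0, 0.003]]
ft_force: [-0.7, 0.9, 0.2]
width: 0.0387
```

```bash
python3 look.py j side 160 230 300 375 8
```

```text
13.05 [0.5948284  0.08243896 0.2161485 ] [-0.2552092   0.2150517   0.17311998] 0.03869784207751852
```

View pics/side_j.png

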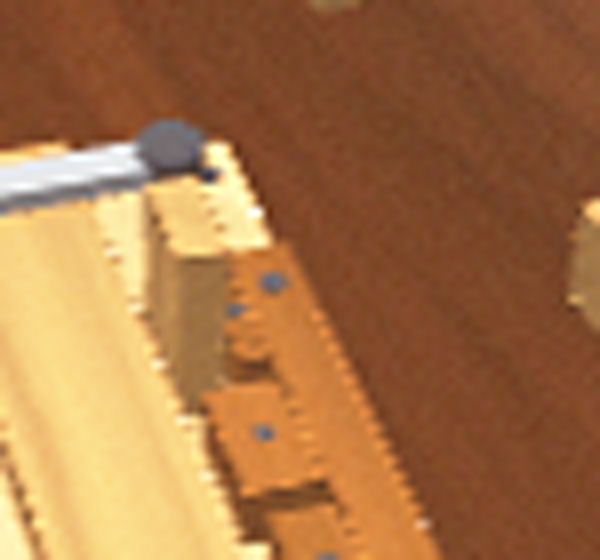

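The spacer stands freely and upright in the gap. Next I shut the fingers, go to the robot's side of the rail in line with the spacer, and lower.

Emit:
send_rows(series=[{"dx": -0.04,"dy": 0,"dz": -0.001,"twist": 0,"grip": 1},{"dx": -0.04,"dy": 0,"dz": 0,"twist": 0,"grip": 1},{"dx": -0.03,"dy": 0,"dz": 0,"twist": 0,"grip": 1},{"dx": 0,"dy": 0,"dz": 0,"twist": 0,"grip": 1},{"dx": 0,"dy": 0.04,"dz": 0,"twist": 0,"grip": 1},{"dx": 0,"dy": 0.04,"dz": 0,"twist": 0,"grip": 1},{"dx": 0,"dy": 0.04,"dz": 0,"twist": 0,"grip": 1},{"dx": 0,"dy": 0.03,"dz": 0,"twist": 0,"grip": 1},{"dx": 0,"dy": 0.012,"dz": 0,"twist": 0,"grip": 1},{"dx": 0,"dy": 0,"dz": 0,"twist": 0,"grip": 1},{"dx": 0,"dy": 0,"dz": 0,"twist": 0,"grip": 1},{"dx": 0,"dy": 0,"dz": 0,"twist": 0,"grip": 1}])

```text
t: 14.25
ee_pos: [0.4852, 0.0893, 0.0529]
eef_rot: [[0.997, 0.004, 0.075], [-0.075, 0.001, 0.997], [0.004, -1.0, 0.001]]
ft_force: [0.4, -0.5, 0.2]
width: 0.0003
```

```bash
python3 look.py k side 145 290 260 380 4
```

```text
14.3 [0.48514403 0.08920278 0.05292728] [0.14755278 0.45545291 0.40279481] 0.0002522208133545242
```

View pics/side_k.png

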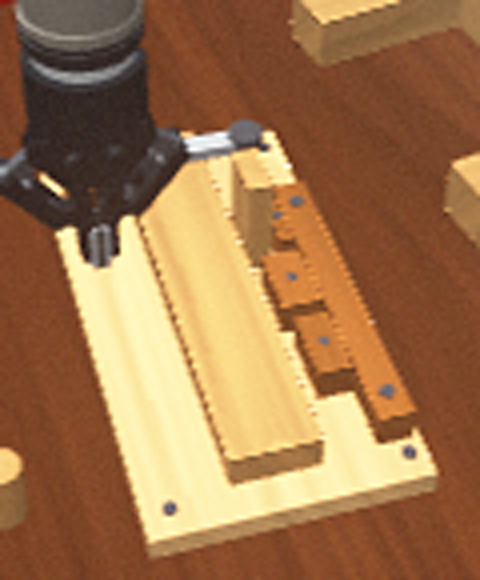

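Emit:
send_rows(series=[{"dx": 0,"dy": 0.011,"dz": 0.0005,"twist": 0,"grip": 1},{"dx": 0.008,"dy": 0,"dz": 0,"twist": 0,"grip": 1},{"dx": 0.006,"dy": 0,"dz": 0,"twist": 0,"grip": 1},{"dx": 0.002,"dy": 0,"dz": 0,"twist": 0,"grip": 1},{"dx": 0.002,"dy": 0,"dz": 0,"twist": 0,"grip": 1},{"dx": 0.002,"dy": 0,"dz": 0,"twist": 0,"grip": 1},{"dx": 0.002,"dy": 0,"dz": 0,"twist": 0,"grip": 1},{"dx": 0.001,"dy": 0,"dz": 0,"twist": 0,"grip": 1},{"dx": 0.001,"dy": 0,"dz": 0,"twist": 0,"grip": 1},{"dx": 0,"dy": 0,"dz": 0,"twist": 0,"grip": 1}])

```text
t: 15.3
ee_pos: [0.507, 0.0876, 0.0402]
eef_rot: [[0.997, -0.001, 0.074], [-0.074, -0.0, 0.997], [-0.001, -1.0, -0.0]]
ft_force: [-1.8, -0.5, 0.7]
width: 0.0001
```

```bash
python3 look.py l side 145 290 260 380 4
```

```text
15.35 [0.50703697 0.0875932  0.04018148] [-2.24897711  0.59163724  0.487617  ] 0.0004746340250654133
```

View pics/side_l.png

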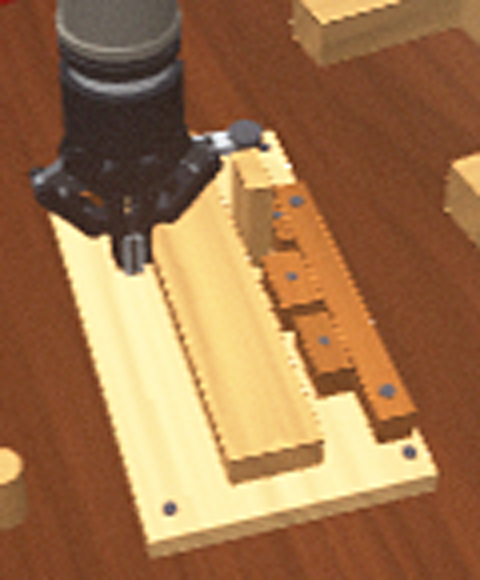

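The fingers are in contact with the rail. I'll keep pushing in small steps.

Emit:
send_rows(series=[{"dx": 0.001,"dy": 0,"dz": 0,"twist": 0,"grip": 1},{"dx": 0.001,"dy": 0,"dz": 0,"twist": 0,"grip": 1},{"dx": 0.001,"dy": 0,"dz": 0,"twist": 0,"grip": 1},{"dx": 0.001,"dy": 0,"dz": 0,"twist": 0,"grip": 1},{"dx": 0.001,"dy": 0,"dz": 0,"twist": 0,"grip": 1},{"dx": 0,"dy": 0,"dz": 0,"twist": 0,"grip": 1}])

```text
t: 15.95
ee_pos: [0.5128, 0.087, 0.0402]
eef_rot: [[0.997, 0.0, 0.075], [-0.075, 0.0, 0.997], [0.0, -1.0, 0.0]]
ft_force: [-1.0, -0.5, 0.1]
width: -0.0
```

Emit:
send_rows(series=[{"dx": 0.001,"dy": 0,"dz": 0,"twist": 0,"grip": 1},{"dx": 0.001,"dy": 0,"dz": 0,"twist": 0,"grip": 1},{"dx": 0.001,"dy": 0,"dz": 0,"twist": 0,"grip": 1},{"dx": 0,"dy": 0,"dz": 0,"twist": 0,"grip": 1}])

```text
t: 16.35
ee_pos: [0.5145, 0.0869, 0.0402]
eef_rot: [[0.997, -0.002, 0.074], [-0.074, -0.001, 0.997], [-0.002, -1.0, -0.001]]
ft_force: [-3.3, 0.5, 2.9]
width: 0.0002
```

Emit:
send_rows(series=[{"dx": 0.001,"dy": 0,"dz": 0,"twist": 0,"grip": 1},{"dx": 0.001,"dy": 0,"dz": 0,"twist": 0,"grip": 1},{"dx": 0.001,"dy": 0,"dz": 0,"twist": 0,"grip": 1},{"dx": 0,"dy": 0,"dz": 0,"twist": 0,"grip": 1}])

```text
t: 16.75
ee_pos: [0.5147, 0.087, 0.0398]
eef_rot: [[0.997, -0.008, 0.074], [-0.074, -0.001, 0.997], [-0.007, -1.0, -0.002]]
ft_force: [-9.6, 0.4, 6.5]
width: 0.0003
```

```bash
python3 look.py m side 145 290 260 380 4;python3 look.py m top 155 255 205 385 4.4
```

```text
16.8 [0.51470468 0.08696375 0.03979218] [-9.46647449 -0.11302023  5.83046695] -0.00025640949466999776
16.85 [0.51470946 0.08699096 0.03980587] [-8.93240635  0.51167201  6.57064404] -0.0003994632593450445
```

View pics/side_m.png

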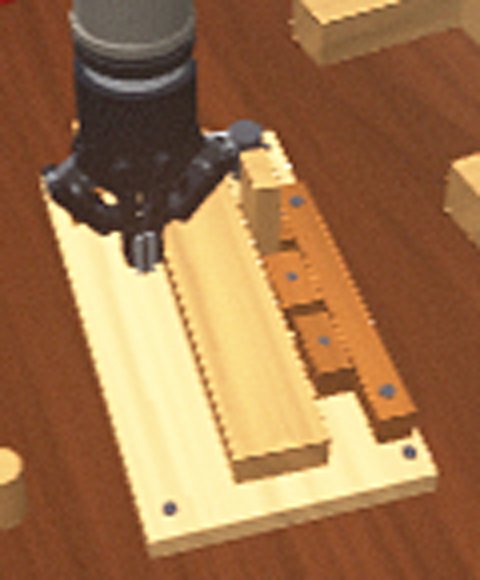

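View pics/top_m.png

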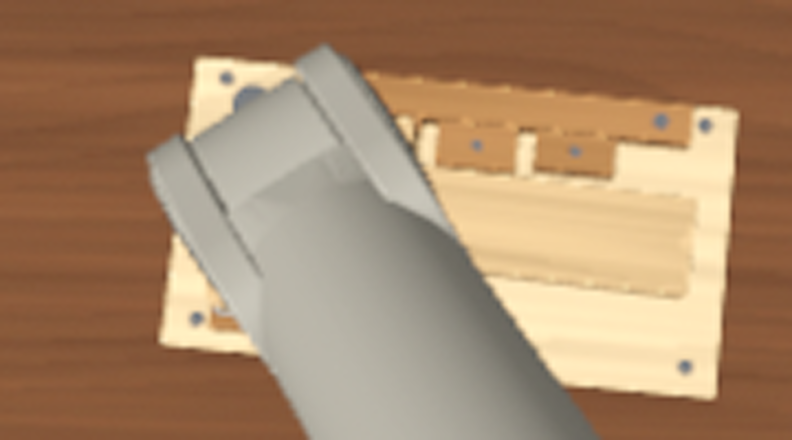

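The rail is tight, with about 9.5 N of push. The -y end of the rail seems to lag by roughly 0.03 rad, so I'll increase the push and re-measure.

Emit:
send_rows(series=[{"dx": 0.002,"dy": 0,"dz": 0,"twist": 0,"grip": 1},{"dx": 0.002,"dy": 0,"dz": 0,"twist": 0,"grip": 1},{"dx": 0.002,"dy": 0,"dz": 0,"twist": 0,"grip": 1},{"dx": 0.002,"dy": 0,"dz": 0,"twist": 0,"grip": 1},{"dx": 0,"dy": 0,"dz": 0,"twist": 0,"grip": 1},{"dx": 0,"dy": 0,"dz": 0,"twist": 0,"grip": 1}])

```text
t: 17.45
ee_pos: [0.5151, 0.0872, 0.039]
eef_rot: [[0.997, -0.022, 0.071], [-0.072, -0.004, 0.997], [-0.022, -1.0, -0.006]]
ft_force: [-22.8, 0.4, 17.9]
width: -0.0001
```

```bash
python3 look.py n side 190 275 290 375 7;python3 look.py n top 180 235 295 375 9
```

```text
17.5 [0.51507532 0.08715167 0.03897605] [-23.0978777   -0.51378313  17.20950372] -5.552254675802272e-05
17.55 [0.51505833 0.08714209 0.03896498] [-22.65626787   0.63973901  16.74020109] 0.00011625897474664776
```

View pics/side_n.png

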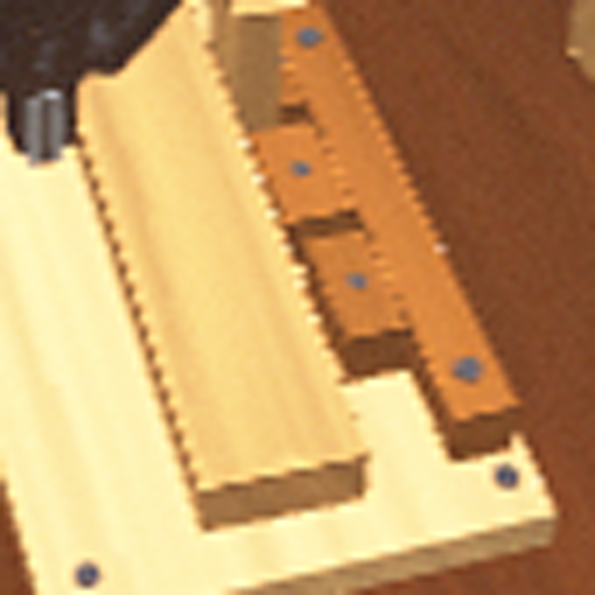

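View pics/top_n.png

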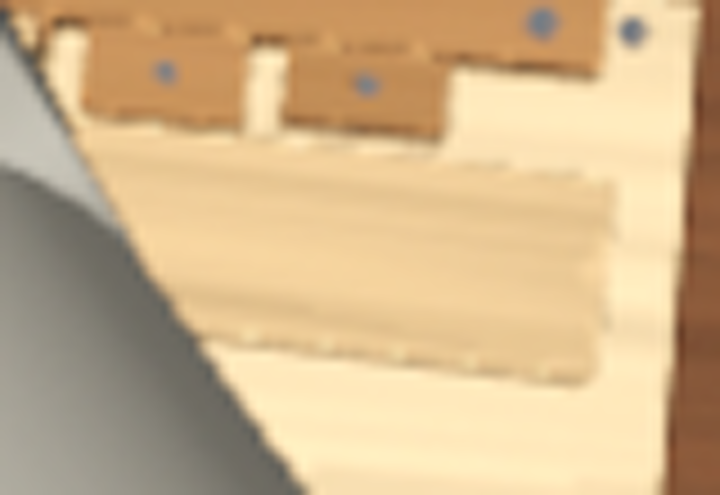

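```bash
cat > yaw.py <<'E'
from H import *
import cv2,sys
J=np.array([.5464,.0364,-.076])
def rect(npz,n,x0=-50,x1=110,y0=-180,y1=30,s=2.):  # rectified plane z=.043 in jig frame, s px/mm
    img=np.load(npz)["img"]; W=int((y1-y0)*s);Hh=int((x1-x0)*s)
    u,v=np.meshgrid(np.arange(W),np.arange(Hh)); L=np.c_[(x1-v.ravel()/s),(y1-u.ravel()/s),np.full(u.size,43.)]
    p=proj(n,w(J,L)).astype(np.float32).reshape(Hh,W,2)
    return cv2.remap(cv2.cvtColor(img,cv2.COLOR_RGB2GRAY),p[...,0],p[...,1],cv2.INTER_CUBIC)
tag=sys.argv[1]
for n in("top","side"):
    a=rect(f"{n}.npz",n);b=rect(f"{n}_{tag}.npz",n)
    cv2.imwrite(f"pics/rect_{n}_{tag}.png",np.vstack([a,b]))
    # mask: rail -y part in initial frame: x -31..29, y -145..-20
    m=np.zeros(a.shape,np.uint8); X=lambda x:int((110-x)*2);Y=lambda y:int((30-y)*2)
    m[X(34):X(-36),Y(-30):Y(-152)]=255
    M=np.eye(2,3,dtype=np.float32)
    M[1,2]=-float(sys.argv[2])*2
    # template=a restricted by mask, input=b
    cc,M=cv2.findTransformECC(a,b,M,cv2.MOTION_EUCLIDEAN,(3,300,1e-7),m,5)
    th=np.arctan2(M[1,0],M[0,0])
    f=lambda x,y:(M[:,:2]@[(30-y)*2,(110-x)*2]+M[:,2]-[(30-y)*2,(110-x)*2])/2
    print(n,"cc",cc,"rot(img)",th,"shift at y-90 [-dy,-dx]",f(0,-90),"at y48",f(0,48))
E
python3 yaw.py n 5; python3 yaw.py m 5
```

```text
top cc 0.7510184298585042 rot(img) 0.03167977 shift at y-90 [-dy,-dx] [ 8.71603173 -4.55918932] at y48 [ 8.78527349 -8.9302668 ]
side cc 0.9664986456040691 rot(img) 0.024930304 shift at y-90 [-dy,-dx] [ 0.88838002 -4.90607762] at y48 [ 0.93125924 -8.34610304]
top cc 0.9294351392052527 rot(img) 0.029135771 shift at y-90 [-dy,-dx] [ 0.81572696 -4.56285869] at y48 [ 0.87430033 -8.58302626]
side cc 0.9679149338368243 rot(img) 0.02429622 shift at y-90 [-dy,-dx] [ 0.85097424 -4.86968651] at y48 [ 0.89170662 -8.22223488]
```

View pics/rect_top_n.png

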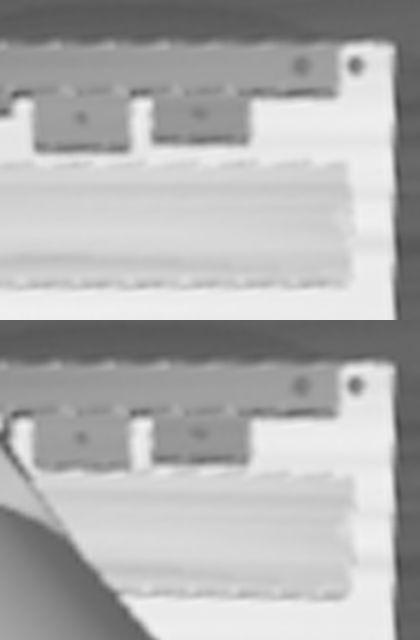

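```bash
python3 - <<'E'
import numpy as np,cv2
for t in "jn":
  c=np.load(f"side_{t}.npz")["img"]; cv2.imwrite(f"pics/sp_{t}.png",cv2.resize(c[170:220,305:355,::-1],None,fx=11,fy=11,interpolation=cv2.INTER_CUBIC))
E
```

```text
(no output)
```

View pics/sp_n.png

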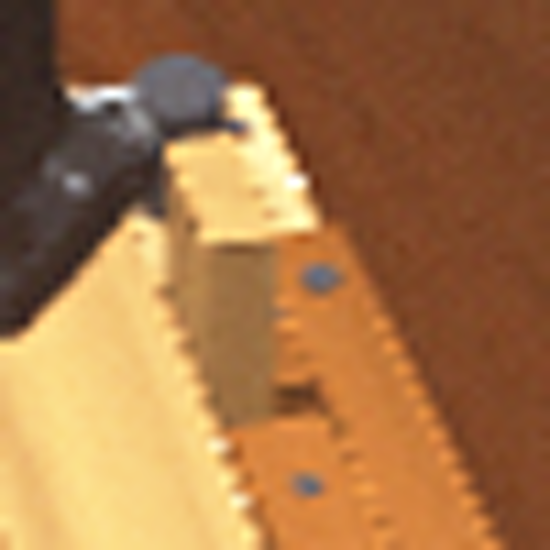

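```bash
cat > sp.py <<'E'
from H import *
np.set_printoptions(precision=2,suppress=True)
J=np.array([.5464,.0364,-.076]);J2=J.copy()
J2[:2]=w(J,(2.4,2.4,0))[0,:2]
P=lambda z:px(z,(305,170),11)
for yaw in(0,-.026):
  for l in [(-9,-20),(9,-20),(9,20),(-9,20)]:
    c,s=np.cos(yaw),np.sin(yaw); L=(47+c*l[0]-s*l[1],48.6+s*l[0]+c*l[1],93)
    q=proj("side",w(J2,L))[0]; print(yaw,l,(q-[305,170]+.5)*11-.5)
for z in [(165,148),(205,242),(272,240),(318,232)]: print(inv(J2,ray("side",P(z),.093)))
E
python3 sp.py
```

```text
0 (-9, -20) [207.51 237.05]
0 (9, -20) [279.33 223.57]
0 (9, 20) [230.32 120.26]
0 (-9, 20) [160.32 132.96]
-0.026 (-9, -20) [205.15 236.79]
-0.026 (9, -20) [277.54 224.56]
-0.026 (9, 20) [232.61 120.5 ]
-0.026 (-9, 20) [162.1  132.01]
[37.5  62.82]
[36.91 27.06]
[52.52 23.42]
[63.99 23.19]
```

View pics/sp_j.png

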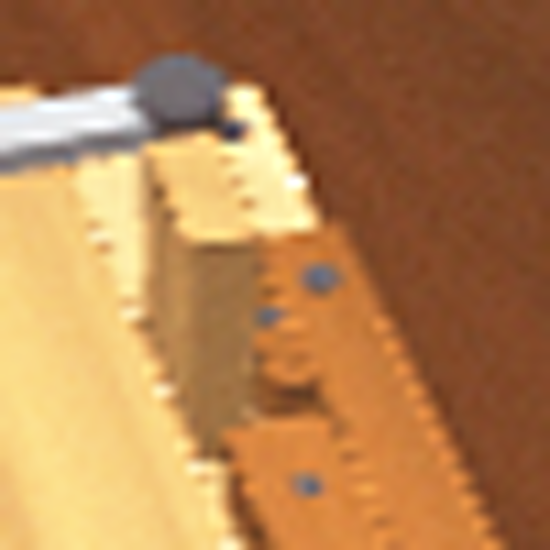

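The spacer is flush on its stop, but the rail's -y end lags (yaw about 0.025 rad). That is inside the 0.05 limit, but I want it squarer. I'll back off, press briefly near the rail's middle to bring that end up, then do the final push in line with the spacer.

Emit:
send_rows(series=[{"dx": -0.012,"dy": -0.003,"dz": 0,"twist": 0,"grip": 1},{"dx": -0.014,"dy": 0,"dz": 0,"twist": 0,"grip": 1},{"dx": 0,"dy": 0,"dz": -0.03,"twist": 0,"grip": 1},{"dx": 0,"dy": 0,"dz": -0.028,"twist": 0,"grip": 1},{"dx": 0,"dy": 0,"dz": 0,"twist": 0,"grip": 1},{"dx": 0,"dy": 0,"dz": 0,"twist": 0,"grip": 1},{"dx": 0.003,"dy": 0,"dz": 0,"twist": 0,"grip": 1},{"dx": 0.002,"dy": 0,"dz": 0,"twist": 0,"grip": 1},{"dx": 0.002,"dy": 0,"dz": 0,"twist": 0,"grip": 1},{"dx": 0.001,"dy": 0,"dz": 0,"twist": 0,"grip": 1},{"dx": 0,"dy": 0,"dz": 0,"twist": 0,"grip": 1}])

```text
t: 18.65
ee_pos: [0.5045, 0.03, 0.0433]
eef_rot: [[0.997, 0.0, 0.074], [-0.074, 0.0, 0.997], [0.0, -1.0, 0.0]]
ft_force: [-0.3, 0.6, -1.0]
width: -0.0002
```

Emit:
send_rows(series=[{"dx": 0.001,"dy": 0,"dz": 0,"twist": 0,"grip": 1},{"dx": 0.001,"dy": 0,"dz": 0,"twist": 0,"grip": 1},{"dx": 0.001,"dy": 0,"dz": 0,"twist": 0,"grip": 1},{"dx": 0,"dy": 0,"dz": 0,"twist": 0,"grip": 1}])

```text
t: 19.05
ee_pos: [0.5074, 0.0293, 0.0433]
eef_rot: [[0.997, 0.0, 0.075], [-0.075, -0.0, 0.997], [0.0, -1.0, -0.0]]
ft_force: [-0.6, -0.0, 0.3]
width: -0.0001
```

Emit:
send_rows(series=[{"dx": 0.001,"dy": 0,"dz": 0,"twist": 0,"grip": 1},{"dx": 0.001,"dy": 0,"dz": 0,"twist": 0,"grip": 1},{"dx": 0.001,"dy": 0,"dz": 0,"twist": 0,"grip": 1},{"dx": 0,"dy": 0,"dz": 0,"twist": 0,"grip": 1}])

```text
t: 19.45
ee_pos: [0.5091, 0.0292, 0.0431]
eef_rot: [[0.997, -0.002, 0.074], [-0.074, -0.0, 0.997], [-0.002, -1.0, -0.001]]
ft_force: [-3.5, -0.2, 1.8]
width: 0.0001
```

```bash
python3 look.py o side 145 290 260 380 4;python3 look.py o top 155 255 205 385 4.4; python3 yaw.py o 5
```

```text
19.5 [0.50913442 0.0291471  0.0430603 ] [-3.39595591 -0.17310759  3.1555558 ] 0.00010434854957401075
19.55 [0.50917235 0.02913613 0.04308323] [-3.32422028  0.5911019   2.11731186] -0.0003811778861708653Traceback (most recent call last):
  File "yaw.py", line 19, in <module>
    cc,M=cv2.findTransformECC(a,b,M,cv2.MOTION_EUCLIDEAN,(3,300,1e-7),m,5)
         ~~~~~~~~~~~~~~~~~~~~^^^^^^^^^^^^^^^^^^^^^^^^^^^^^^^^^^^^^^^^^^^^^
cv2.error: OpenCV(4.12.0) /io/opencv/modules/video/src/ecc.cpp:589: error: (-7:Iterations do not converge) The algorithm stopped before its convergence. The correlation is going to be minimized. Images may be uncorrelated or non-overlapped in function 'findTransformECC'
```

View pics/side_o.png

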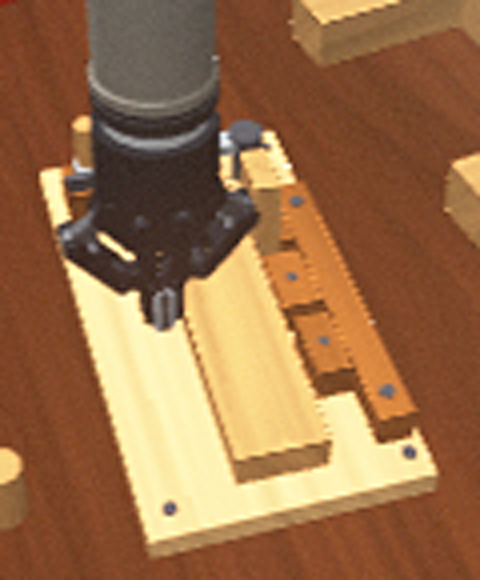

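Emit:
send_rows(series=[{"dx": 0.002,"dy": 0,"dz": 0,"twist": 0,"grip": 1},{"dx": 0.002,"dy": 0,"dz": 0,"twist": 0,"grip": 1},{"dx": 0,"dy": 0,"dz": 0,"twist": 0,"grip": 1}])

```text
t: 19.85
ee_pos: [0.5107, 0.0281, 0.0426]
eef_rot: [[0.997, -0.008, 0.075], [-0.075, -0.002, 0.997], [-0.008, -1.0, -0.003]]
ft_force: [-9.6, -0.2, 6.6]
width: -0.0
```

Emit:
send_rows(series=[{"dx": 0.002,"dy": 0,"dz": 0,"twist": 0,"grip": 1},{"dx": 0.002,"dy": 0,"dz": 0,"twist": 0,"grip": 1},{"dx": 0,"dy": 0,"dz": 0,"twist": 0,"grip": 1}])

```text
t: 20.15
ee_pos: [0.5109, 0.0281, 0.0422]
eef_rot: [[0.997, -0.015, 0.074], [-0.074, -0.003, 0.997], [-0.015, -1.0, -0.005]]
ft_force: [-16.0, -0.9, 12.2]
width: 0.0
```

```bash
sed -i 's/    cc,M=cv2.find\(.*\)$/    try: cc,M=cv2.find\1\n    except cv2.error: print(n,"no"); continue/' yaw.py; python3 look.py p side 145 290 260 380 4;python3 look.py p top 155 255 205 385 4.4; python3 yaw.py p 5;python3 yaw.py o 5
```

```text
20.2 [0.51090942 0.02811665 0.04215733] [-15.32236697  -0.60770645  11.6534023 ] 0.00012806553021335143
20.25 [0.51090158 0.02810162 0.04214423] [-15.14303579  -1.48998545  11.80997818] -9.438775625652502e-05
top no
side cc 0.9300205860776659 rot(img) 0.0033822681 shift at y-90 [-dy,-dx] [ 2.45811041 -8.29531765] at y48 [ 2.45890005 -8.76206975]
top no
side cc 0.9735186252988981 rot(img) 0.020343168 shift at y-90 [-dy,-dx] [ 1.00213548 -5.3111541 ] at y48 [ 1.03068598 -8.11831769]
```

View pics/side_p.png

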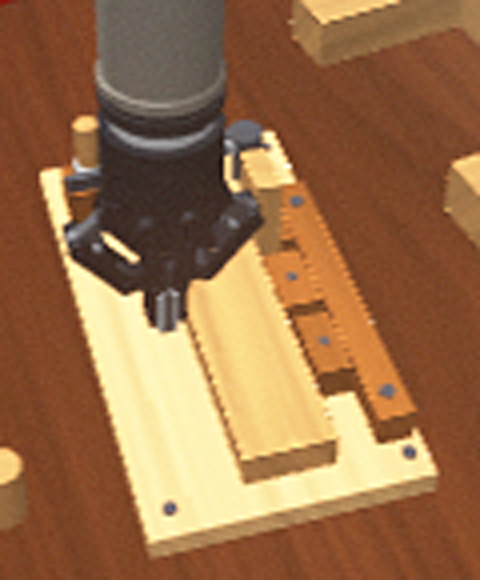

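View pics/top_p.png

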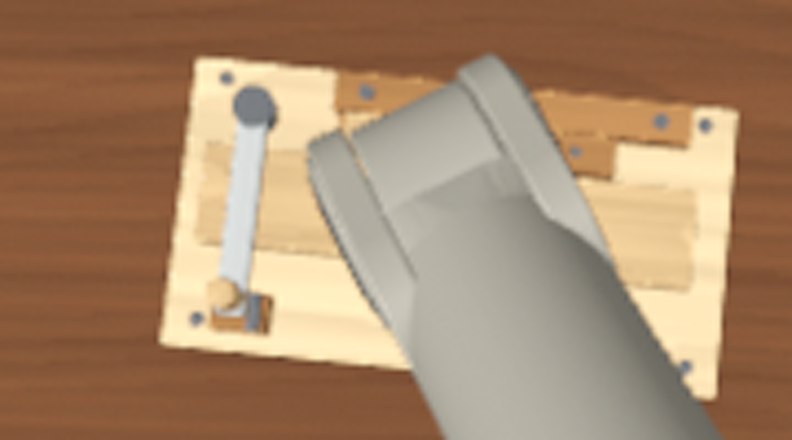

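The rail is now square: rotation is 0.003 rad from the start pose, and the shift is even at 8.3–8.8 mm. I'll return to the spacer's line for the final push.

Emit:
send_rows(series=[{"dx": -0.01,"dy": 0,"dz": 0,"twist": 0,"grip": 1},{"dx": -0.012,"dy": 0,"dz": 0,"twist": 0,"grip": 1},{"dx": 0,"dy": 0,"dz": 0.03,"twist": 0,"grip": 1},{"dx": 0,"dy": 0,"dz": 0.028,"twist": 0,"grip": 1},{"dx": 0,"dy": 0,"dz": 0,"twist": 0,"grip": 1},{"dx": 0.006,"dy": 0,"dz": 0,"twist": 0,"grip": 1},{"dx": 0.002,"dy": 0,"dz": 0,"twist": 0,"grip": 1},{"dx": 0.002,"dy": 0,"dz": 0,"twist": 0,"grip": 1},{"dx": 0,"dy": 0,"dz": 0,"twist": 0,"grip": 1},{"dx": 0,"dy": 0,"dz": 0,"twist": 0,"grip": 1}])

```text
t: 21.25
ee_pos: [0.5106, 0.0865, 0.0432]
eef_rot: [[0.997, -0.0, 0.076], [-0.076, -0.0, 0.997], [-0.0, -1.0, -0.0]]
ft_force: [-0.2, -0.9, 0.1]
width: -0.0003
```

Emit:
send_rows(series=[{"dx": 0.001,"dy": 0,"dz": 0,"twist": 0,"grip": 1},{"dx": 0.001,"dy": 0,"dz": 0,"twist": 0,"grip": 1},{"dx": 0.001,"dy": 0,"dz": 0,"twist": 0,"grip": 1},{"dx": 0.001,"dy": 0,"dz": 0,"twist": 0,"grip": 1},{"dx": 0,"dy": 0,"dz": 0,"twist": 0,"grip": 1}])

```text
t: 21.75
ee_pos: [0.5147, 0.087, 0.0433]
eef_rot: [[0.997, 0.0, 0.075], [-0.075, 0.0, 0.997], [0.0, -1.0, 0.0]]
ft_force: [-0.7, -0.0, 0.1]
width: -0.0001
```

Emit:
send_rows(series=[{"dx": 0.001,"dy": 0,"dz": 0,"twist": 0,"grip": 1},{"dx": 0.001,"dy": 0,"dz": 0,"twist": 0,"grip": 1},{"dx": 0.001,"dy": 0,"dz": 0,"twist": 0,"grip": 1},{"dx": 0.001,"dy": 0,"dz": 0,"twist": 0,"grip": 1},{"dx": 0,"dy": 0,"dz": 0,"twist": 0,"grip": 1}])

```text
t: 22.25
ee_pos: [0.5151, 0.087, 0.0428]
eef_rot: [[0.997, -0.007, 0.074], [-0.074, -0.001, 0.997], [-0.007, -1.0, -0.002]]
ft_force: [-7.6, -0.4, 6.2]
width: -0.0
```

Emit:
send_rows(series=[{"dx": 0.001,"dy": 0,"dz": 0,"twist": 0,"grip": 1},{"dx": 0.001,"dy": 0,"dz": 0,"twist": 0,"grip": 1},{"dx": 0.001,"dy": 0,"dz": 0,"twist": 0,"grip": 1},{"dx": 0.001,"dy": 0,"dz": 0,"twist": 0,"grip": 1},{"dx": 0,"dy": 0,"dz": 0,"twist": 0,"grip": 1},{"dx": 0,"dy": 0,"dz": 0,"twist": 0,"grip": 1}])

```text
t: 22.85
ee_pos: [0.5153, 0.0871, 0.0425]
eef_rot: [[0.997, -0.014, 0.072], [-0.072, -0.003, 0.997], [-0.014, -1.0, -0.004]]
ft_force: [-14.5, -0.6, 11.4]
width: -0.0003
```

```bash
python3 look.py q side 145 290 260 380 4;python3 look.py q top 155 255 205 385 4.4; python3 yaw.py q 8; python3 - <<'E'
import numpy as np,cv2
c=np.load(f"side_q.npz")["img"]; cv2.imwrite(f"pics/sp_q.png",cv2.resize(c[170:220,305:355,::-1],None,fx=11,fy=11,interpolation=cv2.INTER_CUBIC))
E
```

```text
22.9 [0.51532168 0.08706624 0.04245694] [-13.93284955  -0.56708551  10.62658084] 0.0001273213400675935
22.95 [0.51532942 0.08704357 0.04244515] [-13.62799751  -0.07871006  11.66544987] -0.00020155892847433795
top cc 0.9700882232837343 rot(img) -0.0008272725 shift at y-90 [-dy,-dx] [ 2.66157567 -8.23582192] at y48 [ 2.66162503 -8.12165833]
side cc 0.9570362826393243 rot(img) 0.0040170434 shift at y-90 [-dy,-dx] [ 1.98053975 -8.17850631] at y48 [ 1.98165019 -8.73285682]
```

View pics/side_q.png

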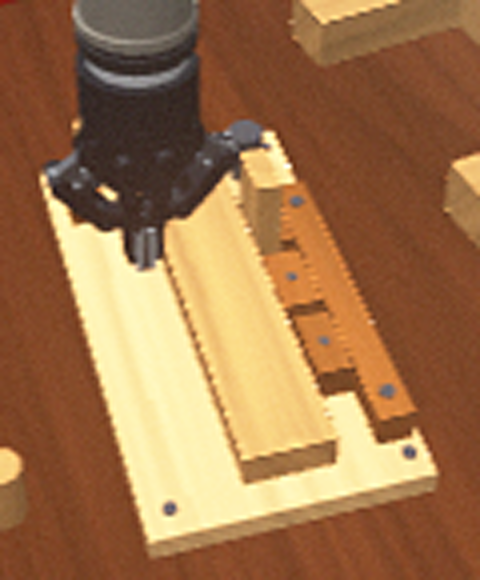

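View pics/sp_q.png

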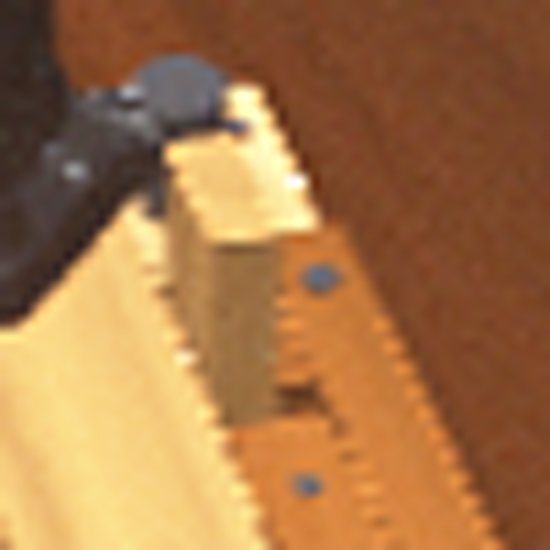

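View pics/top_q.png

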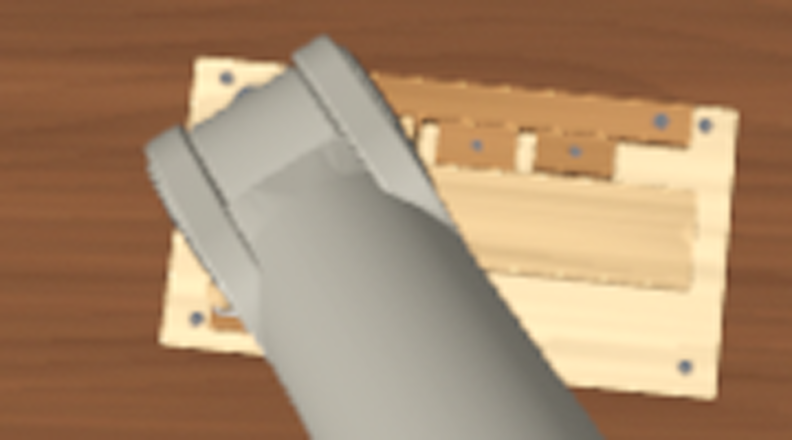

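All checks agree, so I'm handing in while holding the push.

```bash
python3 - <<'E'
from station import telemetry,env
o=telemetry.observe();print(o["t"],o["ft_force"],abs(o["dq"]).max())
print(env.hand_in())
o=telemetry.observe();print(o["t"],o["ft_force"])
E
```

```text
22.95 [-13.62799751  -0.07871006  11.66544987] 0.17498826074780435
the job is handed in; nothing more can be done
None
the job is handed in; nothing more can be done
```

The job is handed in at about 23 s of the 72 s allowed, with the fingers still holding the push on the rail. No verdict was reported.

- **Keeper:** I swung it shut by pushing the knob until it stopped moving and the force rose to 12 N. Later top views still showed it shut, the last one shortly before the final push; in the final picture the arm covers most of it.
- **Spacer:** It stands upright on the base board in front of the thin stop, let go. The final side view showed no gap to the stop.
- **Rail push:** My first push in line with the spacer went to 23 N and left the rail about 0.025 rad out of square. I backed off, pressed near the rail's middle to bring the far end up, then pushed again in line with the spacer.
- **Final checks:** The push was about 14 N towards the stop. The rail's turn from its nearly parallel start pose was -0.001 rad by the top camera and 0.004 rad by the side camera.

**Where checks disagreed:**
- The two cameras differ by about 2–4 mm on the jig's position, so I centred the spacer using the side view alone.
- Along with the push, the wrist read about 11 N upward, so the fingers also press down on something, probably the rail's face. I did not trace it.
- The forces between rail, spacer and stop could not be measured separately. I inferred them from the push and from the rail no longer moving.

No bystander showed movement in the views I took, but not all of them were in frame at the end.

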